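# Clear the jar off the pedal bin, then bin the punnet

## Task

The folded clear berry punnet has to go into the pedal bin, but a glass jar has been left standing on the bin's lid. Lift the jar off, keep it upright and set it down gently to stand on the cupboard's floor panel; then press the pedal until the lid springs fully open and let go, put the punnet inside the bin and push the lid shut again. Leave the tin can and the two tealight cups where they are.

Things in the scene. Friction and masses are not known exactly. Their poses are not given: they have to be found in the camera images.
- bin: Rectangular stainless steel pedal bin with a black foot, 170 deep (x) x 220 wide (y) x 172 mm high to its rim, fixed to the floor panel. Origin: centre of its underside on the panel; z up; its -x side is the front with the pedal, its +x side carries the lid hinge. Walls 4 mm, inner floor 60 mm above the panel; mouth 162 x 212 mm.
- lid (a joint): Angle of the bin's lid (rad): 0 shut, 1.4 fully open (stop). Geared to the pedal (lid angle = 5.4 x pedal angle). From shut it is self-closing; past about 1.05 rad it springs open by itself and stays open, also when the pedal is let go. To shut it, push its outer face or free edge (under 2 N) towards the front and down; below about 0.9 rad it falls shut by itself.
- lid_edge (a point): Middle of the lid's free (front) edge, half-way through its thickness; moves with the lid. Flat steel lid 178 (x) x 228 (y) x 10 mm, top 182 mm above the panel when shut; hinge axis along the bin's y at bin x = +85 mm, height 172 mm. Fully open, this edge is about 342 mm up and the lid leans slightly forward over the mouth.
- pedal: The foot lever of the bin. Origin on its pivot inside the bin's foot (bin x = 0, y = 0, 49 mm above the panel); the lever runs to the bin's -x. Its steel plate is 50 mm (x) x 80 mm (y) x 8 mm and stands out 75 mm from the bin's front. Pressing turns it down by up to 0.26 rad.
- pedal_top (a point): The point to press: top face of the pedal plate, 53 mm out from the bin's front; 53 mm above the panel at rest, about 36 mm lower (17 mm) when fully down; the lid springs open from about 27 mm of travel on. Needs about 2 to 5 N pressed slowly, more when struck. It stays down while the lid is open.
- jar: Green glass olive jar with gold metal lid, 110 mm tall, straight body 62 mm in diameter, metal lid 54 mm in diameter over the top 16 mm. Origin at its centre (55 mm above its underside); the straight glass reaches from there 54 mm down and 25 mm up; z up its axis. About 0.3 kg. Starts standing on the bin's lid.
- punnet: Folded clear plastic berry punnet, a block 140 (x) x 62 (y) x 36 mm (z) with a white paper pad in the bottom, lying flat on the panel. Origin at its centre, 18 mm above the panel; x is its long axis. About 50 g.
- can: Ribbed empty tin can, 74 mm in diameter, 110 mm tall, standing. Bystander. Origin at its centre.
- tealight_a: Empty aluminium tealight cup, 60 mm in diameter, 22 mm tall. Bystander. Origin at the centre of its underside.
- tealight_b: The second tealight cup, same size. Bystander. Origin at the centre of its underside.

How it is judged:
On the way, in this order (a step that is already met when the one before it is completed fails the run):
1. the jar stands upright on the floor panel, let go and at rest (height (world z) of jar below 0.067 m and angle between jar's own z axis and vertical below 0.12 rad and contact force between the fingers and jar below 0.1 N and linear speed of jar below 0.03 m/s), for 0.2 s.
2. the pedal is being pressed and the lid rises (contact force between pedal and anything else above 0.5 N and value of joint lid above 0.1 rad), for 0.03 s.
3. the lid has sprung fully open and stays open with the pedal let go (value of joint lid above 1.25 rad and contact force between pedal and anything else below 0.1 N), for 0.3 s.
4. the punnet is inside the bin and let go (x of punnet in the frame of bin between -0.085 and 0.085 m and y of punnet in the frame of bin between -0.11 and 0.11 m and z of punnet in the frame of bin below 0.13 m and contact force between the fingers and punnet below 0.1 N and linear speed of punnet below 0.05 m/s), for 0.2 s.
At the end, for the whole second after the job is handed in: The lid is shut (within 0.05 rad) with the punnet inside the bin (its centre within the bin's outline and below 130 mm); the jar stands upright (within 0.12 rad) on the floor panel; all at rest (x of punnet in the frame of bin between -0.085 and 0.085 m and y of punnet in the frame of bin between -0.11 and 0.11 m and z of punnet in the frame of bin below 0.13 m and height (world z) of jar below 0.067 m and angle between jar's own z axis and vertical below 0.12 rad and value of joint lid below 0.05 rad and linear speed of jar below 0.03 m/s and linear speed of punnet below 0.05 m/s); the robot touches nothing.
It fails at once if the jar is tipped over (more than 0.6 rad) (angle between jar's own z axis and vertical above 0.6 rad).
It fails at once if the jar is dropped (out of the fingers and faster than 0.6 m/s) (contact force between the fingers and jar below 0.1 N and linear speed of jar above 0.6 m/s).
It fails at once if the tin can is shifted by more than 30 mm (distance of can from where it was at the start of the episode above 0.03 m).
It fails at once if the first tealight cup is shifted by more than 30 mm (distance of tealight_a from where it was at the start of the episode above 0.03 m).
It fails at once if the second tealight cup is shifted by more than 30 mm (distance of tealight_b from where it was at the start of the episode above 0.03 m).
It also fails if it takes over 72 s, if anything falls off the work surface, if the arm or the gripper's body presses on something with over 40 N, if the wrist force passes 120 N, or if a joint passes its speed limit or range.

## Robot

A 6-joint arm with a two-finger parallel gripper is mounted at the origin on the work surface. World frame = base frame: x ahead of the robot, y to its left, z up, the work surface at z = 0. Lengths are in m, angles in rad, forces in N, time in s.
With the tool pointing down it reaches from about 0.3 to 0.875 m from the base axis. Payload 4.2 kg.
Tool frame: the origin (TCP) lies on the centre line of the jaws, within the pads' length; the fingertips stand 25 mm ahead of it and the grasp point (between the pads) lies 6 mm ahead of it; x points along the fingers, y is the direction in which the jaws open and shut, and the axes are right-handed (so a half turn about x gives the same grasp; the last joint's range is limited). The gripper opens to 85 mm and grips with 20 to 120 N. Pads are 22 mm wide; open, the fingers measure 114 mm over their backs; the gripper's body (76 mm by 85 mm) begins 54 mm behind the grasp point. The pads swing forward as they close: fully open they stand 13 mm farther back than shut.
Start: joints at [-1.32, 0.32, 1.565, -0, 1.257, -0.02], TCP at [0.154, -0.554, 0.256] pointing down, gripper open.
Joint ranges: [-3.11, 3.11], [-0.84, 2.01], [0.21, 2.61], [-1.34, 4.49], [0.05, 2.63], [-2.56, 2.56]. Speed limits (rad/s): [2.57, 2.57, 3.14, 3.14, 3.14, 3.14].

## Interface

Orientations are given as [roll, pitch, yaw] about the fixed x, y, z axes, in that order (R = Rz(yaw) Ry(pitch) Rx(roll)).
In Python, from station import read_state, vision, order gives the robot as it stands.
- The arm moves only by the tool play_rows, never from a script. Its argument "motion" is a list of rows, each an object of numbers: "x", "y", "z": the shift along the tool's x, y, z in mm; "wx", "wy", "wz": the turn, a rotation vector about the tool's x, y, z in degrees; "jaw": the opening, from -1 (shut) to 1 (fully open). In form: [{"x": .., "y": .., "z": .., "wx": .., "wy": .., "wz": .., "jaw": ..}, ...]. A call has 1 to 8 rows; each row is the pose to reach, as a shift and turn from the pose commanded when the call began, along the tool's axes at that moment; what a row does not reach only later rows make up. A row lasts 1/10 s, in which the tool goes at most 50 mm and 8.59 degrees, less where a joint would pass 70% of its speed; a pose out of reach is approached as far as the arm can. A call with a gripper value outside its range is refused whole. The fingers move at their own pace and stop on an object; "grip_force" is the grip in N (left out, the last holds). Time passes only in rows, so rows that repeat a pose let the fingers close. It gives the time, the measured TCP pose, the force and the opening at its end, in the units of the state.
- read_state(): the state, without advancing time (a new reading comes with each control period).
- vision.snapshot(name): name is "scene" or "top"; returns a dict with "frame" (384x512x3 uint8, red, green, blue), "depth" (384x512 float32, m along the optical axis (not along the pixel's ray), 0 where there is no reading), "fx", "fy", "cx", "cy" (pixels), "world_to_cam" (4x4, takes a point from world to camera coordinates). Camera axes: x right, y up, looking along -z (the intrinsics and any distortion apply to the point x, -y, -z); pixel columns grow to the right and rows downward; lengths in m; the calibration is good to about 2 mm. A picture is of the moment at which its call begins.
- order.close_job(): hands the job in, once; it reports no verdict.
The state is a dict: "clock": time; "q": joint angles; "dq": joint speeds; "joint_torque": joint torques, N m; "eef_pos": TCP position; "orientation": TCP orientation; "ft_force": force on the tool from outside, world axes, zero at the start; "moment": the same for the moment, N m; "width": opening from 0.0 (shut) to 1.0 (fully open).
Only numpy, scipy, OpenCV 4.12 (cv2) and the standard library are available. Lean on these libraries where they do the work, as an engineer would, in place of code of your own. Each camera call takes 0.05 s, during which the arm holds its last target.

## Working session

There is one attempt and no reset: what is moved stays moved. The work goes in short steps, Python scripts to look and compute and a tool call to move; the robot and the scene stay as the last step left them, time stands still between calls to the robot, and variables do not carry over. Pictures are saved under pics/ and viewed, and the job is handed in when it is done.

Besides the shell and the picture viewer there is one more tool, called as name(argument=value, ...) on one line, values as JSON. play_rows: Moves the arm, as the interface text tells. Its arguments: {"type":"object","properties":{"motion":{"type":"array"},"grip_force":{"type":"number"}},"required":["motion"]}

```bash
mkdir -p pics; ls; cat > h.py <<'E'
import numpy as np,cv2,sys
from station import read_state, vision, order
from scipy.spatial.transform import Rotation as R
def snap(name,fn=None):
    s=vision.snapshot(name)
    if fn: cv2.imwrite('pics/'+fn,s['frame'][:,:,::-1])
    d=s['depth'];v,u=np.mgrid[0:d.shape[0],0:d.shape[1]]
    P=np.stack([(u-s['cx'])/s['fx']*d,-(v-s['cy'])/s['fy']*d,-d,np.ones_like(d)],-1)
    W=P@np.linalg.inv(s['world_to_cam']).T
    W=W[...,:3]; W[d==0]=np.nan
    return s,W
E
python3 - <<'E'
from h import *
for n in ['scene','top']:
    s,W=snap(n,n+'0.png'); np.savez('/tmp/'+n+'0.npz',W=W,f=s['frame'])
    print(n,[s[k] for k in('fx','fy','cx','cy')],np.linalg.inv(s['world_to_cam'])[:3,3], [k for k in s])
print(read_state())
E
```

```text
pics
scene [434.4132205679269, 434.4132205679269, 258.0940439345537, 189.4473319948141] [0.79828921 0.35074763 1.12853025] ['frame', 'depth', 'fx', 'fy', 'cx', 'cy', 'world_to_cam']
top [442.9507796060157, 442.9507796060157, 255.11839911364018, 193.90348228954886] [0.3307549  0.01709061 1.45733019] ['frame', 'depth', 'fx', 'fy', 'cx', 'cy', 'world_to_cam']
{'clock': 0.1, 'q': array([-1.32004937e+00,  3.20223418e-01,  1.56554073e+00,  1.99312328e-05,
        1.25741016e+00, -2.00067247e-02]), 'dq': array([ 0.00079642, -0.00094025, -0.0039912 , -0.00076703, -0.00164828,
        0.0001774 ]), 'joint_torque': array([ 6.17109163e-05, -4.16406441e+01, -2.34704286e+01, -3.52033896e-05,
        4.91084837e-03,  3.21057074e-07]), 'eef_pos': array([ 0.15369551, -0.5536807 ,  0.25557525]), 'orientation': array([-1.60278412,  1.56921456,  1.80955605]), 'ft_force': array([ 0.07623646, -0.38064689, -0.16352785]), 'moment': array([-0.0091216 ,  0.02450836,  0.00699328]), 'width': 1.0024744228917544}
```

View pics/scene0.png

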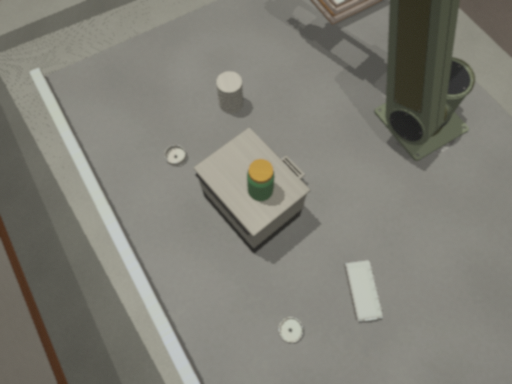

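View pics/top0.png

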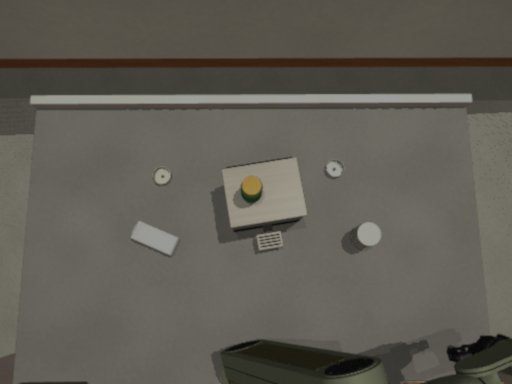

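```bash
python3 - <<'E'
import numpy as np
W=np.load('/tmp/top0.npz')['W']
np.set_printoptions(precision=3,suppress=True,linewidth=220)
print(W[::24,::32,2]); print(W[::96,::64])
E
```

```text
[[-0.191 -0.191 -0.192 -0.19  -0.198 -0.186 -0.19  -0.189 -0.193 -0.191 -0.188 -0.189 -0.183 -0.198 -0.192 -0.198]
 [-0.362 -0.354 -0.359 -0.364 -0.369 -0.363 -0.365 -0.37  -0.36  -0.365 -0.362 -0.373 -0.361 -0.367 -0.367 -0.364]
 [-0.56  -0.563 -0.58  -0.579 -0.567 -0.568 -0.574 -0.576 -0.584 -0.589 -0.574 -0.588 -0.589 -0.585 -0.587 -0.583]
 [-0.745 -0.743 -0.757 -0.743 -0.746 -0.763 -0.751 -0.752 -0.752 -0.76  -0.751 -0.744 -0.756 -0.761 -0.749 -0.755]
 [-0.75   0.038  0.038  0.038  0.042  0.037  0.036  0.037  0.042  0.034  0.032  0.036  0.038  0.035  0.033 -0.756]
 [-0.762 -0.751  0.003 -0.001 -0.004 -0.     0.002  0.001 -0.001 -0.    -0.003 -0.003 -0.002 -0.003 -0.003 -0.742]
 [-0.756 -0.75   0.003 -0.002 -0.006  0.004 -0.003  0.    -0.004  0.001 -0.002 -0.007 -0.002 -0.006  0.002 -0.746]
 [-0.746  0.003 -0.002 -0.002 -0.003 -0.    -0.003  0.182  0.179  0.177 -0.006 -0.004  0.    -0.001  0.001 -0.764]
 [-0.759  0.002 -0.003 -0.003 -0.    -0.002 -0.002 -0.004  0.29   0.177 -0.004 -0.005 -0.005 -0.006 -0.007 -0.757]
 [-0.749 -0.001 -0.006  0.    -0.004 -0.004 -0.004 -0.001  0.176 
[... 848 characters left out ...]
58 -0.018 -0.193]
  [ 1.454 -0.283 -0.188]
  [ 1.45  -0.546 -0.183]
  [ 1.457 -0.817 -0.192]]

 [[ 1.279  1.319 -0.75 ]
  [ 0.94   0.64   0.038]
  [ 0.938  0.423  0.042]
  [ 0.939  0.208  0.036]
  [ 0.936 -0.01   0.042]
  [ 0.939 -0.229  0.032]
  [ 0.936 -0.447  0.038]
  [ 0.937 -0.67   0.033]]

 [[ 0.768  1.275 -0.759]
  [ 0.617  0.634 -0.003]
  [ 0.615  0.42  -0.   ]
  [ 0.614  0.207 -0.002]
  [ 0.556 -0.002  0.29 ]
  [ 0.611 -0.223 -0.004]
  [ 0.61  -0.439 -0.005]
  [ 0.609 -0.658 -0.007]]

 [[ 0.292  1.219 -0.74 ]
  [ 0.303  0.613 -0.005]
  [ 0.301  0.407 -0.003]
  [ 0.299  0.202 -0.002]
  [ 0.297 -0.004 -0.001]
  [ 0.295 -0.211 -0.001]
  [ 0.293 -0.418  0.001]
  [ 0.291 -0.629 -0.007]]]
```

The scene picture shows the bin with the jar (260,178) on its lid, the can at (230,90), tealights at (176,155) and (290,330), and the punnet at (364,290). The top view shows the jar at (252,188), lid (264,193), pedal (269,241), punnet (155,238), can (368,234) and tealights at (162,176) and (334,169).

```bash
cat > seg.py <<'E'
from h import *
np.set_printoptions(precision=4,suppress=True)
def rect(pts):
    r=cv2.minAreaRect((pts[:,:2]*1000).astype(np.float32)); return r
if __name__=='__main__':
  for n in ['top','scene']:
    W=np.load('/tmp/%s0.npz'%n)['W']
    x,y,z=W[...,0],W[...,1],W[...,2]
    ok=(x>0.25)&(x<0.9)&(abs(y)<0.7)&(y>-0.45)
    def rep(name,m,h):
        m=(m&ok).astype(np.uint8)
        k,lab,st,c=cv2.connectedComponentsWithStats(m)
        for i in range(1,k):
            if st[i,4]<25: continue
            p=W[lab==i]; (cc,wh,a)=rect(p)
            print(n,name,'n',st[i,4],'px',c[i].round(),'med',np.median(p,0),'rect',np.array(cc)/1000,np.array(wh),a)
    rep('lid',(z>0.165)&(z<0.195),0)
    rep('jar',(z>0.27)&(z<0.31),0)
    rep('can',(z>0.09)&(z<0.13),0)
    rep('low',(z>0.012)&(z<0.062),0)
E
python3 seg.py
```

```text
top lid n 4191 px [265. 192.] med [ 0.5748 -0.0385  0.1802] rect [ 0.5828 -0.0275] [184.7968 228.3339] 9.053672790527344
top jar n 327 px [252. 185.] med [0.5752 0.0084 0.29  ] rect [0.5764 0.0094] [53.2125 52.4019] 28.474843978881836
top can n 104 px [268. 222.] med [ 0.4972 -0.0428  0.1094] rect [ 0.4971 -0.0409] [  1.369  216.7479] 8.813298225402832
top can n 477 px [368. 233.] med [ 0.4598 -0.348   0.1082] rect [ 0.4598 -0.3497] [71.0574 74.1335] 1.895594835281372
top low n 30 px [338. 163.] med [ 0.7111 -0.2909  0.0171] rect [ 0.7029 -0.2814] [58.013  29.5613] 52.4578742980957
top low n 64 px [162. 174.] med [0.6732 0.3081 0.0181] rect [0.669  0.3053] [59.799  58.1076] 33.790016174316406
top low n 573 px [269. 236.] med [ 0.459  -0.0463  0.0512] rect [ 0.4604 -0.047 ] [ 76.1785 215.1164] 9.107253074645996
top low n 884 px [155. 237.] med [0.4608 0.3186 0.0347] rect [0.4611 0.3206] [146.585   62.3204] 66.39974212646484
top low n 83 px [355. 239.] med [ 0.4468 -0.3186  0.037 ] rect [ 0.4529 -0.3277] [71.5595 28.6954] 18.881004333496094
scene lid n 5716 px [249. 182.] med [ 0.5983 
[... 437 characters left out ...]
low n 224 px [231. 104.] med [ 0.4767 -0.3198  0.0387] rect [ 0.47   -0.3325] [40.2629 74.773 ] 59.7745361328125
scene low n 103 px [175. 154.] med [ 0.691  -0.2769  0.019 ] rect [ 0.69   -0.2715] [60.1543 58.9251] 60.47834014892578
scene low n 194 px [293. 167.] med [ 0.4334 -0.0496  0.0533] rect [ 0.434  -0.0492] [23.4025 79.6808] 10.216513633728027
scene low n 500 px [253. 226.] med [0.6471 0.0714 0.0384] rect [0.6271 0.0207] [131.7148 273.8259] 46.10004425048828
scene low n 1557 px [364. 290.] med [0.4657 0.3239 0.0359] rect [0.4618 0.3208] [147.6045  63.6198] 66.620849609375
scene low n 86 px [291. 329.] med [0.6672 0.305  0.0209] rect [0.6703 0.3056] [58.6045 56.7663] 55.62104797363281
```

```bash
cat >> h.py <<'E'
def cur():
    s=read_state(); return np.array(s['eef_pos']),R.from_euler('xyz',s['orientation']),s
def toolR(jawdeg,tilt=0,tiltdir=0):
    """tool x down (tilted by tilt deg so that the fingers point towards heading tiltdir), y at heading jawdeg"""
    a=np.radians(jawdeg); y=np.array([np.cos(a),np.sin(a),0]); x=np.array([0,0,-1.]); z=np.cross(x,y)
    B=R.from_matrix(np.stack([x,y,z],1))
    t=np.radians(tiltdir); ax=np.cross([0,0,-1.],[np.cos(t),np.sin(t),0])
    return R.from_rotvec(np.radians(tilt)*ax)*B
def plan(p,Rt=None):
    """rows to TCP p and orientation Rt in the tool's axes"""
    p0,R0,s=cur(); d=R0.inv().apply(np.array(p)-p0)*1000
    w=np.degrees((R0.inv()*Rt).as_rotvec()) if Rt is not None else np.zeros(3)
    print('t %.2f'%s['clock'],'pos',p0.round(4),'q',s['q'].round(2),'w %.3f'%s['width'],'F',s['ft_force'].round(2))
    print('  shift',d.round(1),'turn',w.round(2),'rows>=',np.ceil(max(np.linalg.norm(d)/50,np.linalg.norm(w)/8.59)))
def binp(bx,by,z):
    a=np.radians(9.1); return np.array([.587+bx*np.cos(a)-by*np.sin(a),-.0267+bx*np.sin(a)+by*np.cos(a),z])
E
python3 - <<'E'
from h import *
p,Rr,s=cur(); print(Rr.as_matrix().round(3))
for j in (-90,90,0,180,9.1+90,9.1-90,9.1): print(j); plan([.5765,.010,.36],toolR(j))
E
```

```text
[[-0.     0.267 -0.964]
 [ 0.002 -0.964 -0.267]
 [-1.    -0.002 -0.   ]]
-90
t 0.10 pos [ 0.1537 -0.5537  0.2556] q [-1.32  0.32  1.57  0.    1.26 -0.02] w 1.002 F [ 0.08 -0.38 -0.16]
  shift [-103.7 -430.2 -558.2] turn [1.551e+01 1.000e-02 9.000e-02] rows>= 15.0
90
t 0.10 pos [ 0.1537 -0.5537  0.2556] q [-1.32  0.32  1.57  0.    1.26 -0.02] w 1.002 F [ 0.08 -0.38 -0.16]
  shift [-103.7 -430.2 -558.2] turn [-1.6449e+02 -1.3000e-01  1.0000e-02] rows>= 20.0
0
t 0.10 pos [ 0.1537 -0.5537  0.2556] q [-1.32  0.32  1.57  0.    1.26 -0.02] w 1.002 F [ 0.08 -0.38 -0.16]
  shift [-103.7 -430.2 -558.2] turn [-7.449e+01 -6.000e-02  8.000e-02] rows>= 15.0
180
t 0.10 pos [ 0.1537 -0.5537  0.2556] q [-1.32  0.32  1.57  0.    1.26 -0.02] w 1.002 F [ 0.08 -0.38 -0.16]
  shift [-103.7 -430.2 -558.2] turn [1.0551e+02 8.0000e-02 7.0000e-02] rows>= 15.0
99.1
t 0.10 pos [ 0.1537 -0.5537  0.2556] q [-1.32  0.32  1.57  0.    1.26 -0.02] w 1.002 F [ 0.08 -0.38 -0.16]
  shift [-103.7 -430.2 -558.2] turn [-1.7359e+02 -1.4000e-01  0.0000e+00] rows>= 21.0
-80.9
t 0.10 pos [ 0.1537 -0.5537  0.2556] q [-1.32  0.32  1.57  0.    1.26 -0.02] w 1.002 F [ 0.08 -0.38 -0.16]
  shift [-103.7 -430.2 -558.2] turn [6.41 0.   0.09] rows>= 15.0
9.1
t 0.10 pos [ 0.1537 -0.5537  0.2556] q [-1.32  0.32  1.57  0.    1.26 -0.02] w 1.002 F [ 0.08 -0.38 -0.16]
  shift [-103.7 -430.2 -558.2] turn [-8.359e+01 -7.000e-02  7.000e-02] rows>= 15.0
```

play_rows(motion=[{"x": -13,"y": -20,"z": -26,"wx": -4,"jaw": 1},{"x": -26,"y": -47,"z": -61,"wx": -8,"jaw": 1},{"x": -40,"y": -74,"z": -96,"wx": -13,"jaw": 1},{"x": -60,"y": -104,"z": -135,"wx": -18,"jaw": 1},{"x": -80,"y": -134,"z": -174,"wx": -23,"jaw": 1},{"x": -100,"y": -164,"z": -213,"wx": -28,"jaw": 1},{"x": -104,"y": -194,"z": -252,"wx": -33,"jaw": 1},{"x": -104,"y": -224,"z": -291,"wx": -38,"jaw": 1}])

```text
validation failed for argument at $.mo...
```

```bash
python3 - <<'E'
from h import *
plan([.5765,.010,.36],toolR(0))
E
```

```text
t 0.10 pos [ 0.1537 -0.5537  0.2556] q [-1.32  0.32  1.57  0.    1.26 -0.02] w 1.002 F [ 0.08 -0.38 -0.16]
  shift [-103.7 -430.2 -558.2] turn [-7.449e+01 -6.000e-02  8.000e-02] rows>= 15.0
```

play_rows(motion=[{"x": -13,"y": -20,"z": -26,"wx": -4,"wy": 0,"wz": 0,"jaw": 1},{"x": -26,"y": -47,"z": -61,"wx": -8,"wy": 0,"wz": 0,"jaw": 1},{"x": -40,"y": -74,"z": -96,"wx": -13,"wy": 0,"wz": 0,"jaw": 1},{"x": -60,"y": -104,"z": -135,"wx": -18,"wy": 0,"wz": 0,"jaw": 1},{"x": -80,"y": -134,"z": -174,"wx": -23,"wy": 0,"wz": 0,"jaw": 1},{"x": -100,"y": -164,"z": -213,"wx": -28,"wy": 0,"wz": 0,"jaw": 1},{"x": -104,"y": -194,"z": -252,"wx": -33,"wy": 0,"wz": 0,"jaw": 1},{"x": -104,"y": -224,"z": -291,"wx": -38,"wy": 0,"wz": 0,"jaw": 1}])

```text
clock: 0.9
eef_pos: [0.3708, -0.2649, 0.3612]
orientation: [1.546, 1.568, -0.659]
ft_force: [1.0, -0.3, -1.3]
width: 0.998
```

```bash
python3 - <<'E'
from h import *
plan([.5765,.010,.36],toolR(0))
E
```

```text
t 0.90 pos [ 0.3708 -0.2649  0.3612] q [-0.65  0.07  1.62 -0.    1.45 -0.01] w 0.998 F [ 1.   -0.27 -1.32]
  shift [   1.2    3.  -343.3] turn [-36.31   0.05  -0.13] rows>= 7.0
```

play_rows(motion=[{"x": 0,"y": 0,"z": -45,"wx": -5,"wy": 0,"wz": 0,"jaw": 1},{"x": 0,"y": 0,"z": -90,"wx": -10,"wy": 0,"wz": 0,"jaw": 1},{"x": 0,"y": 0,"z": -135,"wx": -15,"wy": 0,"wz": 0,"jaw": 1},{"x": 0,"y": 1,"z": -180,"wx": -20,"wy": 0,"wz": 0,"jaw": 1},{"x": 0,"y": 1,"z": -225,"wx": -25,"wy": 0,"wz": 0,"jaw": 1},{"x": 0,"y": 2,"z": -270,"wx": -30,"wy": 0,"wz": 0,"jaw": 1},{"x": 0,"y": 2,"z": -310,"wx": -34,"wy": 0,"wz": 0,"jaw": 1},{"x": 0,"y": 2,"z": -335,"wx": -36,"wy": 0,"wz": 0,"jaw": 1}])

```text
clock: 1.7
eef_pos: [0.5718, 0.0044, 0.3592]
orientation: [-2.054, 1.57, 2.654]
ft_force: [0.8, -0.2, 0.4]
width: 0.999
```

play_rows(motion=[{"x": 0,"y": 0,"z": 0,"wx": 0,"wy": 0,"wz": 0,"jaw": 1}])

```text
clock: 1.8
eef_pos: [0.5719, 0.0044, 0.3587]
orientation: [-2.069, 1.569, 2.639]
ft_force: [-0.5, -1.3, -0.7]
width: 1.004
```

```bash
python3 - <<'E'
from h import *
plan([.5765,.010,.256],toolR(0))
E
```

```text
t 1.80 pos [0.5719 0.0044 0.3587] q [-0.01  0.27  1.38  0.    1.49 -0.01] w 1.004 F [-0.46 -1.26 -0.67]
  shift [102.7   4.7  -5.5] turn [-0.25 -0.05  0.09] rows>= 3.0
```

play_rows(motion=[{"x": 0,"y": 5,"z": -5,"wx": 0,"wy": 0,"wz": 0,"jaw": 1},{"x": 20,"y": 5,"z": -5,"wx": 0,"wy": 0,"wz": 0,"jaw": 1},{"x": 45,"y": 5,"z": -5,"wx": 0,"wy": 0,"wz": 0,"jaw": 1},{"x": 70,"y": 5,"z": -5,"wx": 0,"wy": 0,"wz": 0,"jaw": 1},{"x": 90,"y": 5,"z": -5,"wx": 0,"wy": 0,"wz": 0,"jaw": 1},{"x": 100,"y": 5,"z": -5,"wx": 0,"wy": 0,"wz": 0,"jaw": 1},{"x": 105,"y": 5,"z": -5,"wx": 0,"wy": 0,"wz": 0,"jaw": 1},{"x": 105,"y": 5,"z": -5,"wx": 0,"wy": 0,"wz": 0,"jaw": 1}])

```text
clock: 2.6
eef_pos: [0.5756, 0.0063, 0.2553]
orientation: [-0.106, 1.571, -1.686]
ft_force: [-0.7, 1.1, 0.0]
width: 0.997
```

```bash
python3 - <<'E'
from h import *
plan([.5765,.010,.253],toolR(0))
s,W=snap('scene','s1.png');f=s['frame'][80:280,160:360,::-1];cv2.imwrite('pics/s1c.png',cv2.resize(f,(600,600)))
E
```

```text
t 2.60 pos [0.5756 0.0063 0.2553] q [-0.01  0.32  1.56 -0.    1.26  0.  ] w 0.997 F [-0.74  1.11  0.02]
  shift [ 2.3  0.9 -3.7] turn [-0.53  0.01  0.  ] rows>= 1.0
```

View pics/s1c.png

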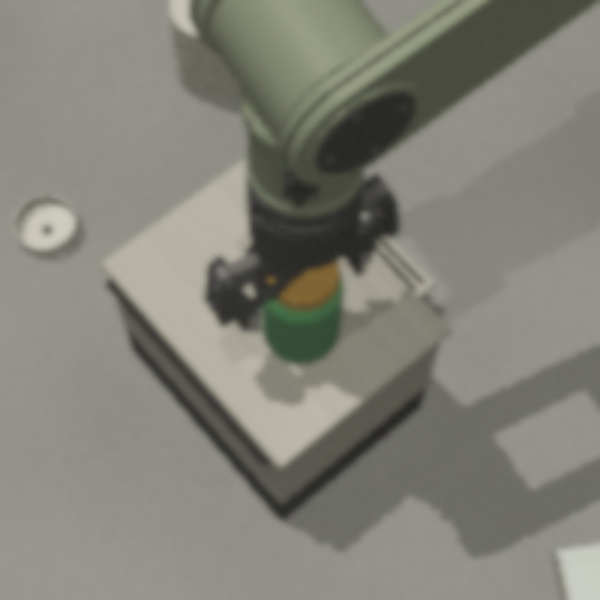

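The fingers straddle the jar's gold lid (305,285 in the crop), clear of the bin lid. Next I close.

play_rows(motion=[{"x": 2,"y": 1,"z": -4,"wx": 0,"wy": 0,"wz": 0,"jaw": 1},{"x": 2,"y": 1,"z": -4,"wx": 0,"wy": 0,"wz": 0,"jaw": 1},{"x": 2,"y": 1,"z": -4,"wx": 0,"wy": 0,"wz": 0,"jaw": 0.4},{"x": 2,"y": 1,"z": -4,"wx": 0,"wy": 0,"wz": 0,"jaw": 0.2},{"x": 2,"y": 1,"z": -4,"wx": 0,"wy": 0,"wz": 0,"jaw": -0.2},{"x": 2,"y": 1,"z": -4,"wx": 0,"wy": 0,"wz": 0,"jaw": -0.2},{"x": 2,"y": 1,"z": -4,"wx": 0,"wy": 0,"wz": 0,"jaw": -0.2},{"x": 2,"y": 1,"z": -4,"wx": 0,"wy": 0,"wz": 0,"jaw": -0.2}], grip_force=40)

```text
clock: 3.45
eef_pos: [0.577, 0.0108, 0.2537]
orientation: [1.582, 1.569, 0.003]
ft_force: [-0.0, 0.7, 5.2]
width: 0.707
```

```bash
python3 - <<'E'
from h import *
plan([.5765,.010,.253],toolR(0))
s,W=snap('scene','s2.png');f=s['frame'][80:280,160:360,::-1];cv2.imwrite('pics/s2c.png',cv2.resize(f,(600,600)))
E
```

```text
t 3.45 pos [0.577  0.0108 0.2537] q [-0.    0.32  1.56  0.    1.25  0.01] w 0.707 F [-0.02  0.74  5.19]
  shift [ 0.7 -0.5  0.8] turn [-0.49 -0.   -0.08] rows>= 1.0
```

View pics/s2c.png

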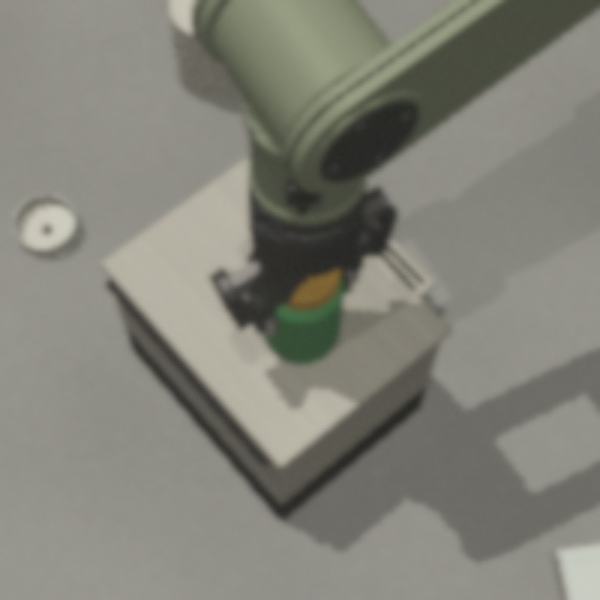

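Gripped: width 60 mm matches the 62 mm glass. Lifting.

play_rows(motion=[{"x": -4,"y": 0,"z": 0,"wx": 0,"wy": 0,"wz": 0,"jaw": -0.2},{"x": -12,"y": 0,"z": 0,"wx": 0,"wy": 0,"wz": 0,"jaw": -0.2},{"x": -24,"y": 0,"z": 0,"wx": 0,"wy": 0,"wz": 0,"jaw": -0.2},{"x": -36,"y": 0,"z": 0,"wx": 0,"wy": 0,"wz": 0,"jaw": -0.2},{"x": -48,"y": 0,"z": 0,"wx": 0,"wy": 0,"wz": 0,"jaw": -0.2},{"x": -56,"y": 0,"z": 0,"wx": 0,"wy": 0,"wz": 0,"jaw": -0.2},{"x": -60,"y": 0,"z": 0,"wx": 0,"wy": 0,"wz": 0,"jaw": -0.2}])

```text
clock: 4.2
eef_pos: [0.577, 0.0108, 0.3146]
orientation: [1.546, 1.569, -0.033]
ft_force: [-0.1, 0.0, -2.6]
width: 0.709
```

```bash
python3 - <<'E'
from h import *
s,W=snap('scene','s3.png');f=s['frame'][80:280,160:360,::-1];cv2.imwrite('pics/s3c.png',cv2.resize(f,(600,600)))
plan([.39,-.19,.313],toolR(-26))
E
```

```text
t 4.25 pos [0.577  0.0107 0.3147] q [-0.    0.29  1.46 -0.    1.39  0.01] w 0.712 F [-0.17  0.57 -1.5 ]
  shift [   1.3 -185.3  202.3] turn [ 2.552e+01 -2.000e-02 -1.300e-01] rows>= 6.0
```

View pics/s3c.png

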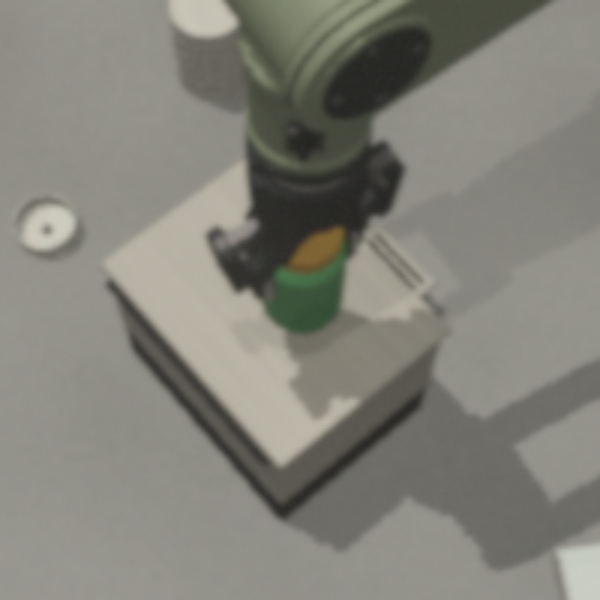

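Jar lifted and upright (305,290 in the crop). Carrying it towards the front right.

play_rows(motion=[{"x": 0,"y": -6,"z": 7,"wx": 1,"wy": 0,"wz": 0,"jaw": -0.2},{"x": 0,"y": -20,"z": 22,"wx": 3,"wy": 0,"wz": 0,"jaw": -0.2},{"x": 0,"y": -40,"z": 44,"wx": 6,"wy": 0,"wz": 0,"jaw": -0.2},{"x": 0,"y": -60,"z": 66,"wx": 8,"wy": 0,"wz": 0,"jaw": -0.2},{"x": 0,"y": -80,"z": 88,"wx": 11,"wy": 0,"wz": 0,"jaw": -0.2},{"x": 0,"y": -100,"z": 110,"wx": 14,"wy": 0,"wz": 0,"jaw": -0.2},{"x": 0,"y": -120,"z": 132,"wx": 17,"wy": 0,"wz": 0,"jaw": -0.2},{"x": 0,"y": -136,"z": 148,"wx": 19,"wy": 0,"wz": 0,"jaw": -0.2}])

```text
clock: 5.05
eef_pos: [0.4372, -0.1373, 0.3126]
orientation: [-1.063, 1.569, -2.977]
ft_force: [-0.1, 0.3, -3.2]
width: 0.707
```

```bash
python3 - <<'E'
from h import *
plan([.39,-.19,.20],toolR(-26))
E
```

```text
t 5.05 pos [ 0.4372 -0.1373  0.3126] q [-0.33  0.1   1.71 -0.    1.33  0.01] w 0.707 F [-0.07  0.33 -3.16]
  shift [112.7 -26.6  65.4] turn [6.33 0.06 0.09] rows>= 3.0
```

play_rows(motion=[{"x": 2,"y": -5,"z": 12,"wx": 1,"wy": 0,"wz": 0,"jaw": -0.2},{"x": 12,"y": -12,"z": 28,"wx": 3,"wy": 0,"wz": 0,"jaw": -0.2},{"x": 30,"y": -18,"z": 44,"wx": 4,"wy": 0,"wz": 0,"jaw": -0.2},{"x": 50,"y": -24,"z": 58,"wx": 6,"wy": 0,"wz": 0,"jaw": -0.2},{"x": 70,"y": -27,"z": 65,"wx": 6,"wy": 0,"wz": 0,"jaw": -0.2},{"x": 90,"y": -27,"z": 65,"wx": 6,"wy": 0,"wz": 0,"jaw": -0.2},{"x": 110,"y": -27,"z": 65,"wx": 6,"wy": 0,"wz": 0,"jaw": -0.2},{"x": 130,"y": -27,"z": 65,"wx": 6,"wy": 0,"wz": 0,"jaw": -0.2}])

```text
clock: 5.85
eef_pos: [0.392, -0.1883, 0.1821]
orientation: [-2.088, 1.571, 2.179]
ft_force: [0.1, -0.7, -3.0]
width: 0.714
```

```bash
python3 - <<'E'
from h import *
plan([.39,-.19,.072],toolR(-26))
E
```

```text
t 5.85 pos [ 0.392  -0.1883  0.1821] q [-0.47  0.17  1.98  0.    0.99 -0.03] w 0.714 F [ 0.08 -0.75 -3.03]
  shift [110.1  -1.1   2.4] turn [ 0.49 -0.01  0.01] rows>= 3.0
```

play_rows(motion=[{"x": 18,"y": 0,"z": 0,"wx": 0,"wy": 0,"wz": 0,"jaw": -0.2},{"x": 36,"y": 0,"z": 0,"wx": 0,"wy": 0,"wz": 0,"jaw": -0.2},{"x": 54,"y": 0,"z": 0,"wx": 0,"wy": 0,"wz": 0,"jaw": -0.2},{"x": 70,"y": 0,"z": 0,"wx": 0,"wy": 0,"wz": 0,"jaw": -0.2},{"x": 84,"y": 0,"z": 0,"wx": 0,"wy": 0,"wz": 0,"jaw": -0.2},{"x": 95,"y": 0,"z": 0,"wx": 0,"wy": 0,"wz": 0,"jaw": -0.2},{"x": 100,"y": 0,"z": 0,"wx": 0,"wy": 0,"wz": 0,"jaw": -0.2},{"x": 102,"y": 0,"z": 0,"wx": 0,"wy": 0,"wz": 0,"jaw": -0.2}])

```text
clock: 6.65
eef_pos: [0.3921, -0.1883, 0.0807]
orientation: [-1.599, 1.57, 2.668]
ft_force: [-0.3, -0.3, -3.2]
width: 0.707
```

play_rows(motion=[{"x": 1.5,"y": 0,"z": 0,"wx": 0,"wy": 0,"wz": 0,"jaw": -0.2},{"x": 3,"y": 0,"z": 0,"wx": 0,"wy": 0,"wz": 0,"jaw": -0.2},{"x": 4,"y": 0,"z": 0,"wx": 0,"wy": 0,"wz": 0,"jaw": -0.2},{"x": 4,"y": 0,"z": 0,"wx": 0,"wy": 0,"wz": 0,"jaw": -0.2}])

```text
clock: 7.05
eef_pos: [0.3924, -0.1884, 0.0773]
orientation: [1.391, 1.57, -0.624]
ft_force: [-0.4, 0.0, -2.7]
width: 0.711
```

```bash
python3 - <<'E'
from h import *
plan([.39,-.19,.072],toolR(-26))
E
```

```text
t 7.05 pos [ 0.3924 -0.1884  0.0773] q [-0.47  0.31  2.12 -0.    0.71 -0.03] w 0.711 F [-0.36  0.04 -2.68]
  shift [ 5.3 -1.5  2.4] turn [ 0.52  0.   -0.03] rows>= 1.0
```

play_rows(motion=[{"x": 1,"y": 0,"z": 0,"wx": 0,"wy": 0,"wz": 0,"jaw": -0.2},{"x": 2,"y": 0,"z": 0,"wx": 0,"wy": 0,"wz": 0,"jaw": -0.2},{"x": 3,"y": 0,"z": 0,"wx": 0,"wy": 0,"wz": 0,"jaw": -0.2},{"x": 3,"y": 0,"z": 0,"wx": 0,"wy": 0,"wz": 0,"jaw": -0.2}])

```text
clock: 7.45
eef_pos: [0.3922, -0.1884, 0.074]
orientation: [-1.198, 1.571, 3.07]
ft_force: [-0.2, -0.0, -1.6]
width: 0.709
```

play_rows(motion=[{"x": 1,"y": 0,"z": 0,"wx": 0,"wy": 0,"wz": 0,"jaw": -0.2},{"x": 1.5,"y": 0,"z": 0,"wx": 0,"wy": 0,"wz": 0,"jaw": -0.2},{"x": 1.5,"y": 0,"z": 0,"wx": 0,"wy": 0,"wz": 0,"jaw": -0.2}])

```text
clock: 7.75
eef_pos: [0.3923, -0.1884, 0.0726]
orientation: [-1.052, 1.571, -3.068]
ft_force: [-0.2, 0.2, -3.0]
width: 0.712
```

play_rows(motion=[{"x": 0.7,"y": 0,"z": 0,"wx": 0,"wy": 0,"wz": 0,"jaw": -0.2},{"x": 1,"y": 0,"z": 0,"wx": 0,"wy": 0,"wz": 0,"jaw": -0.2},{"x": 1,"y": 0,"z": 0,"wx": 0,"wy": 0,"wz": 0,"jaw": -0.2}])

```text
clock: 8.05
eef_pos: [0.3924, -0.1884, 0.0723]
orientation: [1.626, 1.57, -0.39]
ft_force: [-1.0, 1.2, 5.4]
width: 0.706
```

play_rows(motion=[{"x": 0.7,"y": 0,"z": 0,"wx": 0,"wy": 0,"wz": 0,"jaw": -0.2},{"x": 1,"y": 0,"z": 0,"wx": 0,"wy": 0,"wz": 0,"jaw": -0.2},{"x": 1,"y": 0,"z": 0,"wx": 0,"wy": 0,"wz": 0,"jaw": -0.2}])

```text
clock: 8.35
eef_pos: [0.3924, -0.1884, 0.0722]
orientation: [1.559, 1.57, -0.456]
ft_force: [-2.7, 1.3, 15.1]
width: 0.711
```

On the panel (+15 N). Relieve the push and open.

play_rows(motion=[{"x": -1.2,"y": 0,"z": 0,"wx": 0,"wy": 0,"wz": 0,"jaw": -0.2},{"x": -1.2,"y": 0,"z": 0,"wx": 0,"wy": 0,"wz": 0,"jaw": 0.5},{"x": -1.2,"y": 0,"z": 0,"wx": 0,"wy": 0,"wz": 0,"jaw": 0.8},{"x": -1.2,"y": 0,"z": 0,"wx": 0,"wy": 0,"wz": 0,"jaw": 1},{"x": -1.2,"y": 0,"z": 0,"wx": 0,"wy": 0,"wz": 0,"jaw": 1},{"x": -1.2,"y": 0,"z": 0,"wx": 0,"wy": 0,"wz": 0,"jaw": 1},{"x": -1.2,"y": 0,"z": 0,"wx": 0,"wy": 0,"wz": 0,"jaw": 1}])

```text
clock: 9.05
eef_pos: [0.3923, -0.1884, 0.0718]
orientation: [-0.655, 1.571, -2.67]
ft_force: [-0.5, 1.1, 0.4]
width: 0.999
```

```bash
python3 - <<'E'
from h import *
s,W=snap('scene','s4.png');f=s['frame'][20:220,160:360,::-1];cv2.imwrite('pics/s4c.png',cv2.resize(f,(600,600)))
plan([.392,-.188,.2],toolR(-26))
E
```

```text
t 9.10 pos [ 0.3923 -0.1884  0.0718] q [-0.47  0.32  2.12 -0.    0.69 -0.03] w 1.002 F [ 0.68  0.63 -0.11]
  shift [-128.2   -0.4   -0.2] turn [0.51 0.   0.  ] rows>= 3.0
```

View pics/s4c.png

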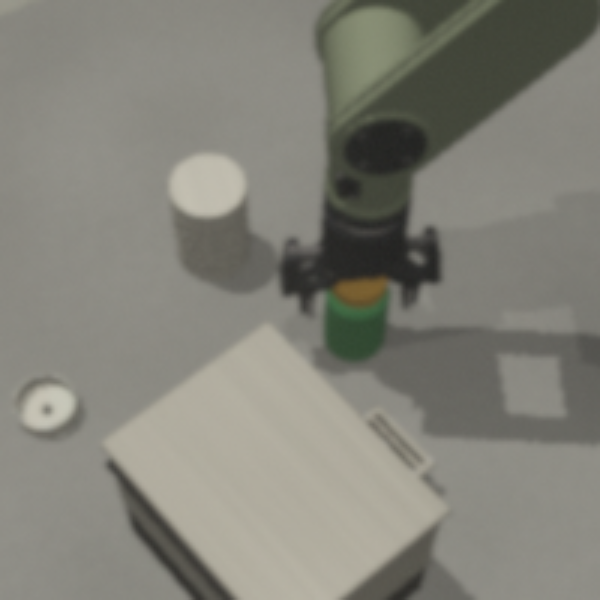

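Jar stands at (357,320 in the crop) with the fingers clear on both sides. Raising straight up.

play_rows(motion=[{"x": -8,"y": 0,"z": 0,"wx": 0,"wy": 0,"wz": 0,"jaw": 1},{"x": -25,"y": 0,"z": 0,"wx": 0,"wy": 0,"wz": 0,"jaw": 1},{"x": -50,"y": 0,"z": 0,"wx": 0,"wy": 0,"wz": 0,"jaw": 1},{"x": -80,"y": 0,"z": 0,"wx": 0,"wy": 0,"wz": 0,"jaw": 1},{"x": -110,"y": 0,"z": 0,"wx": 0,"wy": 0,"wz": 0,"jaw": -1},{"x": -130,"y": 0,"z": 0,"wx": 0,"wy": 0,"wz": 0,"jaw": -1},{"x": -135,"y": 0,"z": 0,"wx": 0,"wy": 0,"wz": 0,"jaw": -1}])

```text
clock: 9.8
eef_pos: [0.3934, -0.1889, 0.2096]
orientation: [1.526, 1.565, -0.49]
ft_force: [0.0, -0.4, -0.2]
width: 0.516
```

```bash
python3 - <<'E'
from h import *
# press: tip = TCP+25mm along tool x. Tip at bin x -85-60, y 0
Rt=toolR(9.1-0,25,9.1)
tip=binp(-.145,0,.075); p=tip-.025*Rt.apply([1,0,0])
print(tip,p,Rt.apply([1,0,0])); plan(p,Rt)
E
```

```text
[ 0.443825   -0.04963292  0.075     ] [ 0.43339252 -0.05130393  0.09765769] [ 0.41729911  0.06684049 -0.90630779]
t 9.80 pos [ 0.3934 -0.1889  0.2096] q [-0.47  0.14  1.94 -0.    1.06 -0.03] w 0.516 F [ 0.02 -0.36 -0.19]
  shift [ 111.8  -23.8 -141.5] turn [-33.99   7.65  23.91] rows>= 5.0
```

```bash
python3 - <<'E'
from h import *
Rt=toolR(9.1-0,15,9.1)
for z in (.15,.065):
  tip=binp(-.145,0,z); p=tip-.025*Rt.apply([1,0,0])
  print(tip,p); plan(p,Rt)
E
```

```text
[ 0.443825   -0.04963292  0.15      ] [ 0.43743596 -0.05065628  0.17414815]
t 9.80 pos [ 0.3934 -0.1889  0.2096] q [-0.47  0.14  1.94 -0.    1.06 -0.03] w 0.516 F [ 0.02 -0.36 -0.19]
  shift [  35.3  -19.9 -143.8] turn [-34.36   4.64  14.22] rows>= 5.0
[ 0.443825   -0.04963292  0.065     ] [ 0.43743596 -0.05065628  0.08914815]
t 9.80 pos [ 0.3934 -0.1889  0.2096] q [-0.47  0.14  1.94 -0.    1.06 -0.03] w 0.516 F [ 0.02 -0.36 -0.19]
  shift [ 120.3  -20.4 -143.8] turn [-34.36   4.64  14.22] rows>= 5.0
```

play_rows(motion=[{"x": 5,"y": -4,"z": -28,"wx": -6,"wy": 1,"wz": 2,"jaw": -1},{"x": 10,"y": -8,"z": -57,"wx": -12,"wy": 2,"wz": 5,"jaw": -1},{"x": 15,"y": -12,"z": -86,"wx": -19,"wy": 3,"wz": 8,"jaw": -1},{"x": 22,"y": -16,"z": -115,"wx": -26,"wy": 4,"wz": 11,"jaw": -1},{"x": 30,"y": -20,"z": -138,"wx": -32,"wy": 5,"wz": 14,"jaw": -1},{"x": 35,"y": -20,"z": -144,"wx": -34,"wy": 5,"wz": 14,"jaw": -1},{"x": 35,"y": -20,"z": -144,"wx": -34,"wy": 5,"wz": 14,"jaw": -1},{"x": 35,"y": -20,"z": -144,"wx": -34,"wy": 5,"wz": 14,"jaw": -1}])

```text
clock: 10.6
eef_pos: [0.4366, -0.0503, 0.1719]
orientation: [1.614, 1.316, 0.194]
ft_force: [1.0, -1.1, 0.8]
width: -0.0
```

```bash
python3 - <<'E'
from h import *
Rt=toolR(9.1-0,15,9.1)
for z in (.065,.018):
  tip=binp(-.145,0,z); p=tip-.025*Rt.apply([1,0,0])
  plan(p,Rt)
s,W=snap('scene','s5.png');f=s['frame'][20:220,160:360,::-1];cv2.imwrite('pics/s5c.png',cv2.resize(f,(600,600)))
E
```

```text
t 10.60 pos [ 0.4366 -0.0503  0.1719] q [-0.21  0.09  2.13  0.16  0.69 -0.47] w -0.000 F [ 1.02 -1.11  0.78]
  shift [ 80.2 -20.1   1.3] turn [-0.53 -0.51  0.4 ] rows>= 2.0
t 10.60 pos [ 0.4366 -0.0503  0.1719] q [-0.21  0.09  2.13  0.16  0.69 -0.47] w -0.000 F [ 1.02 -1.11  0.78]
  shift [125.7 -32.    1.9] turn [-0.53 -0.51  0.4 ] rows>= 3.0
```

View pics/s5c.png

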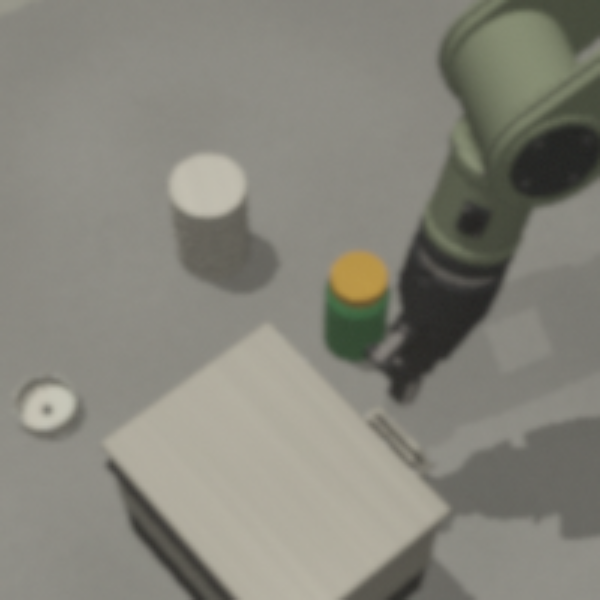

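Jar stands upright at (357,305 in the crop), and the closed fingertips are above the pedal (400,440). Descending.

play_rows(motion=[{"x": 15,"y": -4,"z": 1,"wx": 0,"wy": 0,"wz": 0,"jaw": -1},{"x": 35,"y": -9,"z": 1,"wx": 0,"wy": 0,"wz": 0,"jaw": -1},{"x": 55,"y": -14,"z": 1,"wx": 0,"wy": 0,"wz": 0,"jaw": -1},{"x": 72,"y": -18,"z": 1,"wx": 0,"wy": 0,"wz": 0,"jaw": -1},{"x": 80,"y": -20,"z": 1,"wx": 0,"wy": 0,"wz": 0,"jaw": -1},{"x": 80,"y": -20,"z": 1,"wx": 0,"wy": 0,"wz": 0,"jaw": -1}])

```text
clock: 11.25
eef_pos: [0.4368, -0.0502, 0.0887]
orientation: [1.619, 1.317, 0.198]
ft_force: [-0.2, -0.4, -1.3]
width: -0.003
```

```bash
python3 - <<'E'
from h import *
Rt=toolR(9.1-0,15,9.1)
for z in (.04,.017):
  tip=binp(-.143,0,z); p=tip-.025*Rt.apply([1,0,0])
  plan(p,Rt)
E
```

```text
t 11.25 pos [ 0.4368 -0.0502  0.0887] q [-0.21  0.23  2.25  0.23  0.44 -0.56] w -0.003 F [-0.18 -0.44 -1.29]
  shift [24.4 -3.7  0.9] turn [-0.55 -0.57  0.47] rows>= 1.0
t 11.25 pos [ 0.4368 -0.0502  0.0887] q [-0.21  0.23  2.25  0.23  0.44 -0.56] w -0.003 F [-0.18 -0.44 -1.29]
  shift [46.6 -9.5  1.1] turn [-0.55 -0.57  0.47] rows>= 1.0
```

play_rows(motion=[{"x": 6,"y": -1,"z": 1,"wx": 0,"wy": 0,"wz": 0,"jaw": -1},{"x": 12,"y": -2,"z": 1,"wx": 0,"wy": 0,"wz": 0,"jaw": -1},{"x": 17,"y": -3,"z": 1,"wx": 0,"wy": 0,"wz": 0,"jaw": -1},{"x": 22,"y": -4,"z": 1,"wx": 0,"wy": 0,"wz": 0,"jaw": -1},{"x": 27,"y": -5,"z": 1,"wx": 0,"wy": 0,"wz": 0,"jaw": -1},{"x": 32,"y": -6,"z": 1,"wx": 0,"wy": 0,"wz": 0,"jaw": -1},{"x": 36,"y": -7,"z": 1,"wx": 0,"wy": 0,"wz": 0,"jaw": -1},{"x": 39,"y": -8,"z": 1,"wx": 0,"wy": 0,"wz": 0,"jaw": -1}])

```text
clock: 12.05
eef_pos: [0.4388, -0.0497, 0.049]
orientation: [1.618, 1.316, 0.199]
ft_force: [0.9, -0.4, -0.8]
width: 0.0
```

```bash
python3 - <<'E'
from h import *
s,W=snap('scene','s6.png');f=s['frame'][20:220,160:360,::-1];cv2.imwrite('pics/s6c.png',cv2.resize(f,(600,600)))
Rt=toolR(9.1-0,15,9.1)
tip=binp(-.143,0,.017); p=tip-.025*Rt.apply([1,0,0])
plan(p,Rt)
E
```

```text
t 12.10 pos [ 0.4383 -0.0496  0.0486] q [-0.2   0.31  2.3   0.32  0.32 -0.65] w -0.003 F [ 0.39 -0.18  0.17]
  shift [ 7.4 -0.9  1. ] turn [-0.47 -0.61  0.5 ] rows>= 1.0
```

View pics/s6c.png

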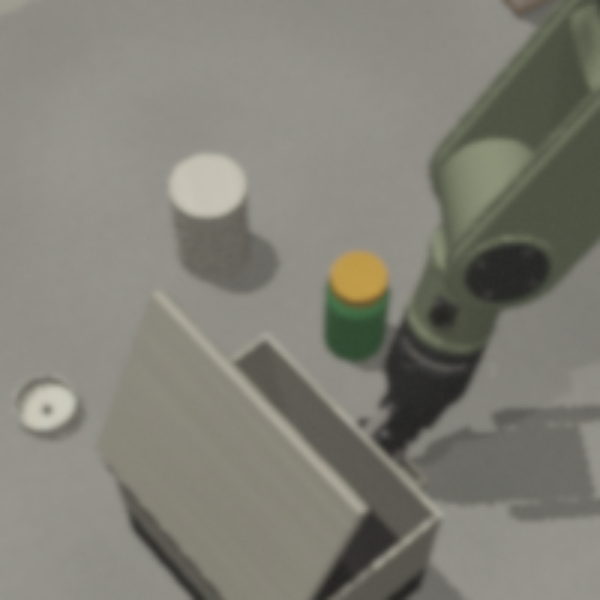

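The lid stands open (crop 230,440) and the tips are by the pedal. Letting the pedal go.

play_rows(motion=[{"x": -10,"y": 2,"z": 0,"wx": 0,"wy": 0,"wz": 0,"jaw": -1},{"x": -30,"y": 8,"z": 0,"wx": 0,"wy": 0,"wz": 0,"jaw": -1},{"x": -55,"y": 14,"z": 0,"wx": 0,"wy": 0,"wz": 0,"jaw": -1},{"x": -85,"y": 22,"z": 0,"wx": 0,"wy": 0,"wz": 0,"jaw": -1},{"x": -115,"y": 29,"z": 0,"wx": 0,"wy": 0,"wz": 0,"jaw": 1},{"x": -130,"y": 33,"z": 0,"wx": 0,"wy": 0,"wz": 0,"jaw": 1},{"x": -130,"y": 33,"z": 0,"wx": 0,"wy": 0,"wz": 0,"jaw": 1}])

```text
clock: 12.8
eef_pos: [0.4395, -0.0517, 0.1858]
orientation: [1.608, 1.311, 0.19]
ft_force: [0.7, -0.3, -0.2]
width: 0.506
```

```bash
python3 - <<'E'
from h import *
s,W=snap('scene','s7.png');f=s['frame'][20:320,140:440,::-1];cv2.imwrite('pics/s7c.png',cv2.resize(f,(600,600)))
plan([.4615,.3207,.18],toolR(-23.5))
E
```

```text
t 12.85 pos [ 0.4385 -0.0515  0.1841] q [-0.21  0.08  2.11  0.15  0.72 -0.46] w 0.589 F [-0.24 -0.45  0.14]
  shift [  28.    75.  -364.2] turn [ 32.04  -4.75 -14.13] rows>= 8.0
```

View pics/s7c.png

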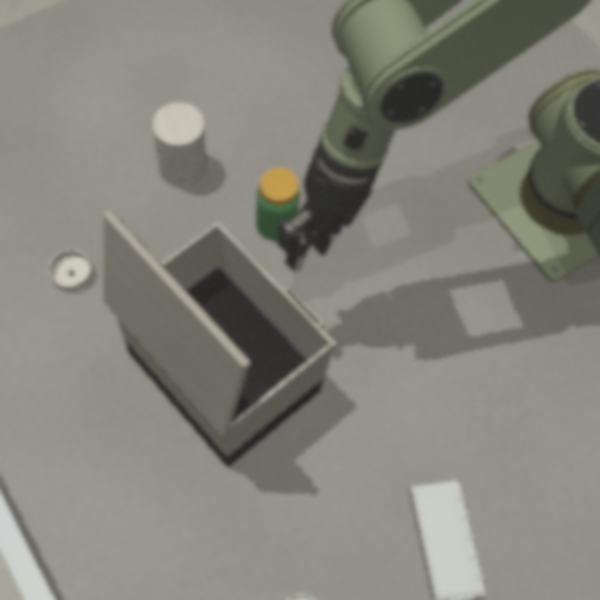

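Lid fully open, pedal released, bin interior clear. On to the punnet.

```bash
python3 - <<'E'
from h import *
plan([.44,-.05,.235]);plan([.4615,.3207,.235],toolR(-23.5))
E
```

```text
t 12.85 pos [ 0.4385 -0.0515  0.1841] q [-0.21  0.08  2.11  0.15  0.72 -0.46] w 0.589 F [-0.24 -0.45  0.14]
  shift [-48.8  14.6  -1.8] turn [0. 0. 0.] rows>= 2.0
t 12.85 pos [ 0.4385 -0.0515  0.1841] q [-0.21  0.08  2.11  0.15  0.72 -0.46] w 0.589 F [-0.24 -0.45  0.14]
  shift [ -25.2   88.9 -364.8] turn [ 32.04  -4.75 -14.13] rows>= 8.0
```

play_rows(motion=[{"x": -25,"y": 10,"z": -5,"wx": 0,"wy": 0,"wz": 0,"jaw": 1},{"x": -45,"y": 20,"z": -30,"wx": 2,"wy": 0,"wz": -1,"jaw": 1},{"x": -45,"y": 29,"z": -75,"wx": 6,"wy": -1,"wz": -3,"jaw": 1},{"x": -42,"y": 38,"z": -120,"wx": 10,"wy": -1,"wz": -5,"jaw": 1},{"x": -39,"y": 47,"z": -165,"wx": 14,"wy": -2,"wz": -7,"jaw": 1},{"x": -36,"y": 56,"z": -210,"wx": 18,"wy": -3,"wz": -9,"jaw": 1},{"x": -33,"y": 65,"z": -255,"wx": 22,"wy": -4,"wz": -11,"jaw": 1},{"x": -29,"y": 74,"z": -300,"wx": 26,"wy": -4,"wz": -12,"jaw": 1}])

```text
clock: 13.65
eef_pos: [0.4555, 0.2564, 0.2316]
orientation: [1.727, 1.536, -0.15]
ft_force: [0.9, -1.2, 0.3]
width: 0.998
```

```bash
python3 - <<'E'
from h import *
plan([.4615,.3207,.12],toolR(-23.5))
E
```

```text
t 13.65 pos [0.4555 0.2564 0.2316] q [ 0.5   0.24  1.74 -0.02  1.13  0.82] w 0.998 F [ 0.85 -1.21  0.35]
  shift [111.4 -17.5 -62.5] turn [ 5.94 -0.41 -1.93] rows>= 3.0
```

play_rows(motion=[{"x": 5,"y": -5,"z": -20,"wx": 2,"wy": 0,"wz": -1,"jaw": 1},{"x": 15,"y": -10,"z": -45,"wx": 4,"wy": 0,"wz": -2,"jaw": 1},{"x": 40,"y": -17,"z": -62,"wx": 6,"wy": 0,"wz": -2,"jaw": 1},{"x": 70,"y": -17,"z": -62,"wx": 6,"wy": 0,"wz": -2,"jaw": 1},{"x": 100,"y": -17,"z": -62,"wx": 6,"wy": 0,"wz": -2,"jaw": 1},{"x": 111,"y": -17,"z": -62,"wx": 6,"wy": 0,"wz": -2,"jaw": 1},{"x": 111,"y": -17,"z": -62,"wx": 6,"wy": 0,"wz": -2,"jaw": 1}])

```text
clock: 14.35
eef_pos: [0.4615, 0.3171, 0.12]
orientation: [-2.774, 1.565, 1.529]
ft_force: [-0.1, 0.1, -0.3]
width: 1.0
```

```bash
python3 - <<'E'
from h import *
plan([.4615,.3207,.032],toolR(-23.5))
s,W=snap('scene','s8.png');f=s['frame'][184:384,260:460,::-1];cv2.imwrite('pics/s8c.png',cv2.resize(f,(600,600)))
E
```

```text
t 14.35 pos [0.4615 0.3171 0.12  ] q [0.58 0.42 1.79 0.01 0.93 0.99] w 1.000 F [-0.1   0.12 -0.34]
  shift [88.  -1.3 -2.9] turn [ 0.03 -0.29  0.11] rows>= 2.0
```

View pics/s8c.png

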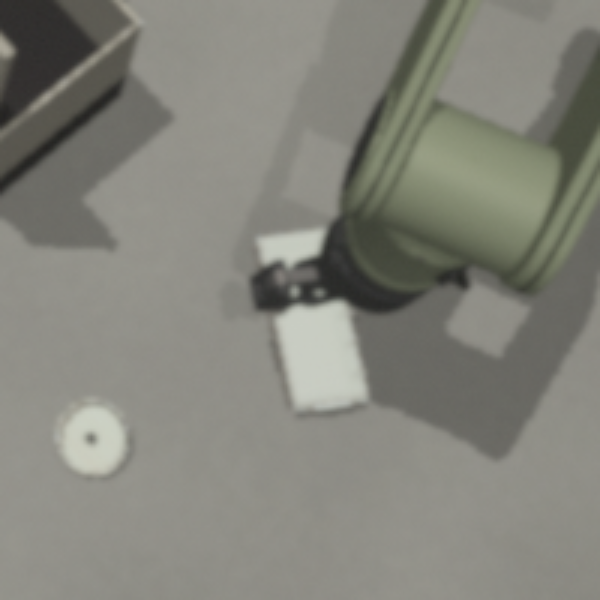

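The gripper is square across the punnet (310,320 in the crop); descending.

play_rows(motion=[{"x": 15,"y": -1,"z": -3,"wx": 0,"wy": 0,"wz": 0,"jaw": 1},{"x": 35,"y": -1,"z": -3,"wx": 0,"wy": 0,"wz": 0,"jaw": 1},{"x": 55,"y": -1,"z": -3,"wx": 0,"wy": 0,"wz": 0,"jaw": 1},{"x": 72,"y": -1,"z": -3,"wx": 0,"wy": 0,"wz": 0,"jaw": 1},{"x": 82,"y": -1,"z": -3,"wx": 0,"wy": 0,"wz": 0,"jaw": 1},{"x": 87,"y": -1,"z": -3,"wx": 0,"wy": 0,"wz": 0,"jaw": 1},{"x": 87,"y": -1,"z": -3,"wx": 0,"wy": 0,"wz": 0,"jaw": 1}])

```text
clock: 15.1
eef_pos: [0.4641, 0.3221, 0.0362]
orientation: [2.959, 1.56, 0.978]
ft_force: [-0.2, 0.1, 0.3]
width: 1.0
```

play_rows(motion=[{"x": 0,"y": 0,"z": 0,"wx": 0,"wy": 0,"wz": 0,"jaw": 0.4},{"x": 0,"y": 0,"z": 0,"wx": 0,"wy": 0,"wz": 0,"jaw": 0.2},{"x": 0,"y": 0,"z": 0,"wx": 0,"wy": 0,"wz": 0,"jaw": 0.1},{"x": 0,"y": 0,"z": 0,"wx": 0,"wy": 0,"wz": 0,"jaw": 0.1},{"x": 0,"y": 0,"z": 0,"wx": 0,"wy": 0,"wz": 0,"jaw": 0.1},{"x": 0,"y": 0,"z": 0,"wx": 0,"wy": 0,"wz": 0,"jaw": 0.1}], grip_force=25)

```text
clock: 15.7
eef_pos: [0.4644, 0.3224, 0.0369]
orientation: [2.91, 1.558, 0.93]
ft_force: [0.1, -0.5, 5.8]
width: 0.719
```

play_rows(motion=[{"x": -10,"y": 0,"z": 0,"wx": 0,"wy": 0,"wz": 0,"jaw": 0},{"x": -30,"y": 0,"z": 0,"wx": 0,"wy": 0,"wz": 0,"jaw": 0},{"x": -60,"y": 0,"z": 0,"wx": 0,"wy": 0,"wz": 0,"jaw": 0},{"x": -95,"y": 0,"z": 0,"wx": 0,"wy": 0,"wz": 0,"jaw": 0},{"x": -130,"y": 0,"z": 0,"wx": 0,"wy": 0,"wz": 0,"jaw": 0},{"x": -165,"y": 0,"z": 0,"wx": 0,"wy": 0,"wz": 0,"jaw": 0},{"x": -200,"y": 0,"z": 0,"wx": 0,"wy": 0,"wz": 0,"jaw": 0},{"x": -220,"y": 0,"z": 0,"wx": 0,"wy": 0,"wz": 0,"jaw": 0}])

```text
clock: 16.5
eef_pos: [0.4629, 0.3203, 0.2594]
orientation: [2.854, 1.556, 0.873]
ft_force: [0.3, 0.7, 0.1]
width: 0.716
```

```bash
python3 - <<'E'
from h import *
plan(binp(-.012,0,.26),toolR(9.1))
s,W=snap('scene','s9.png');f=s['frame'][100:384,160:460,::-1];cv2.imwrite('pics/s9c.png',cv2.resize(f,(600,568)))
E
```

```text
t 16.50 pos [0.4629 0.3203 0.2594] q [0.58 0.29 1.6  0.   1.24 0.99] w 0.716 F [0.28 0.71 0.07]
  shift [ -3.5 241.9 275.3] turn [-32.57  -0.72  -0.46] rows>= 8.0
```

View pics/s9c.png

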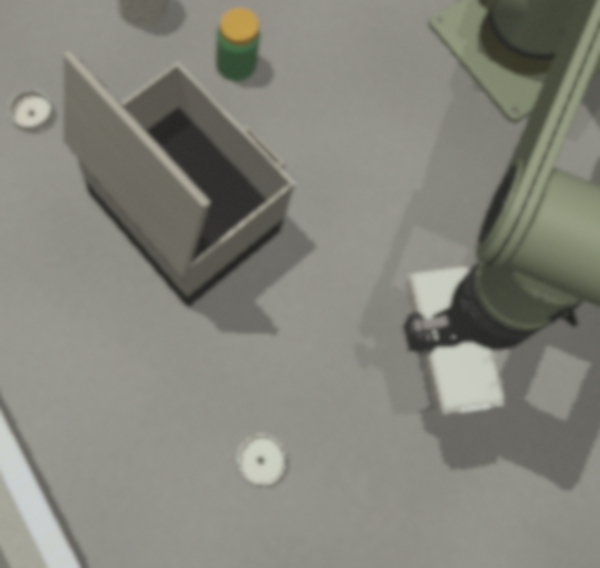

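```bash
python3 - <<'E'
from h import *
plan(binp(-.05,.06,.262),toolR(9.1));plan(binp(-.022,0,.262),toolR(9.1))
E
```

```text
t 16.55 pos [0.4639 0.321  0.262 ] q [0.58 0.29 1.59 0.   1.24 0.99] w 0.717 F [0.58 1.92 1.44]
  shift [ -3.3 176.9 246.2] turn [-32.56  -0.9   -0.68] rows>= 7.0
t 16.55 pos [0.4639 0.321  0.262 ] q [0.58 0.29 1.59 0.   1.24 0.99] w 0.717 F [0.58 1.92 1.44]
  shift [ -3.6 232.8 281.7] turn [-32.56  -0.9   -0.68] rows>= 8.0
```

play_rows(motion=[{"x": 0,"y": 15,"z": 21,"wx": -4,"wy": 0,"wz": 0,"jaw": 0},{"x": 0,"y": 40,"z": 56,"wx": -9,"wy": 0,"wz": 0,"jaw": 0},{"x": -1,"y": 66,"z": 92,"wx": -14,"wy": 0,"wz": 0,"jaw": 0},{"x": -2,"y": 92,"z": 128,"wx": -19,"wy": 0,"wz": 0,"jaw": 0},{"x": -3,"y": 118,"z": 164,"wx": -24,"wy": -1,"wz": 0,"jaw": 0},{"x": -3,"y": 144,"z": 200,"wx": -29,"wy": -1,"wz": -1,"jaw": 0},{"x": -3,"y": 166,"z": 232,"wx": -32,"wy": -1,"wz": -1,"jaw": 0},{"x": -3,"y": 177,"z": 246,"wx": -32.5,"wy": -1,"wz": -1,"jaw": 0}])

```text
clock: 17.35
eef_pos: [0.5266, 0.0208, 0.256]
orientation: [-1.286, 1.554, -2.7]
ft_force: [-0.0, 0.9, -0.5]
width: 0.722
```

```bash
python3 - <<'E'
from h import *
plan(binp(-.022,0,.262),toolR(9.1))
E
```

```text
t 17.35 pos [0.5266 0.0208 0.256 ] q [ 0.02  0.25  1.66 -0.01  1.24 -0.13] w 0.722 F [-0.02  0.93 -0.45]
  shift [-6.3 30.2 56.4] turn [-0.17  0.26  0.9 ] rows>= 2.0
```

play_rows(motion=[{"x": -3,"y": 10,"z": 19,"wx": 0,"wy": 0,"wz": 0.5,"jaw": 0},{"x": -3,"y": 20,"z": 38,"wx": 0,"wy": 0,"wz": 1,"jaw": 0},{"x": -3,"y": 28,"z": 52,"wx": 0,"wy": 0,"wz": 1,"jaw": 0},{"x": -3,"y": 30,"z": 56,"wx": 0,"wy": 0,"wz": 1,"jaw": 0},{"x": -3,"y": 30,"z": 56,"wx": 0,"wy": 0,"wz": 1,"jaw": 0}])

```text
clock: 17.85
eef_pos: [0.5652, -0.0268, 0.2588]
orientation: [0.51, 1.567, -0.904]
ft_force: [-0.1, -0.3, 0.6]
width: 0.722
```

```bash
python3 - <<'E'
from h import *
plan(binp(-.022,0,.108),toolR(9.1))
s,W=snap('scene','s10.png');f=s['frame'][80:280,160:360,::-1];cv2.imwrite('pics/s10c.png',cv2.resize(f,(600,600)))
s,W=snap('top','t10.png');f=s['frame'][120:270,180:380,::-1];cv2.imwrite('pics/t10c.png',cv2.resize(f,(800,600)))
E
```

```text
t 17.85 pos [ 0.5652 -0.0268  0.2588] q [-0.07  0.3   1.58 -0.    1.25 -0.22] w 0.722 F [-0.05 -0.32  0.64]
  shift [150.8  -0.8   2.9] turn [-0.1   0.19 -0.11] rows>= 4.0
```

View pics/s10c.png

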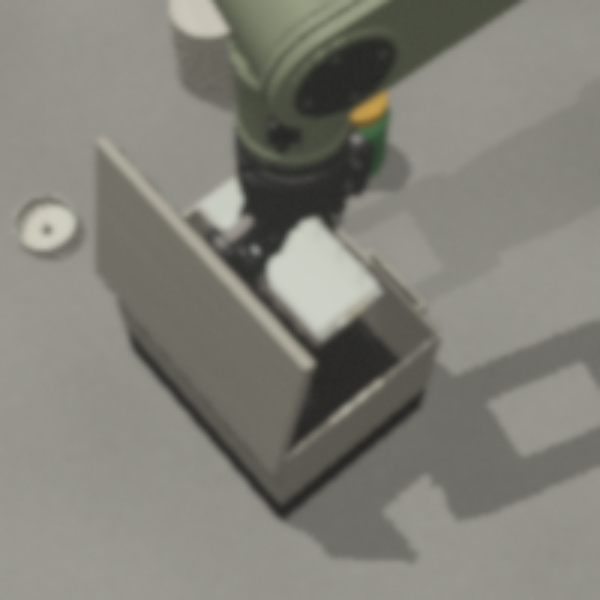

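View pics/t10c.png

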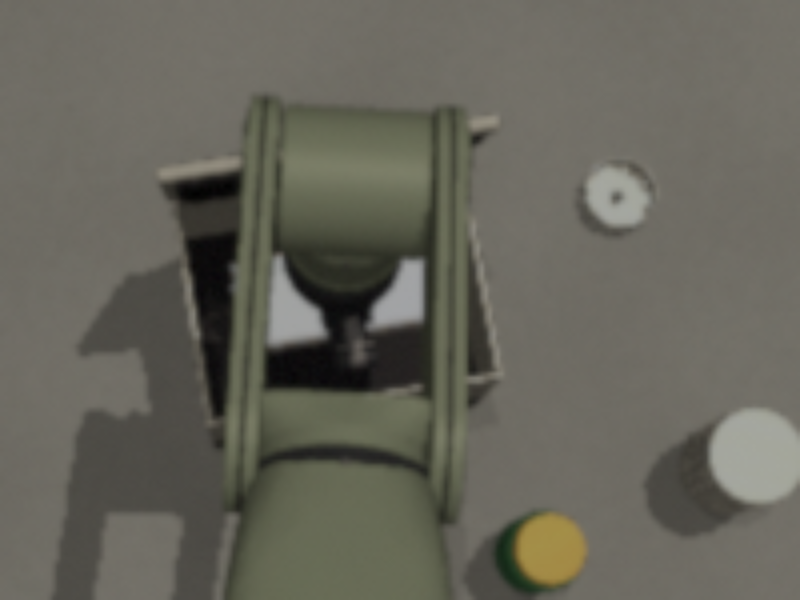

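```bash
python3 - <<'E'
from h import *
np.set_printoptions(precision=3,suppress=True)
s,W=snap('top')
for v in range(140,185,3): print(v,W[v,265],W[v,245])
s,W=snap('scene')
for v in range(80,150,5): print(v,W[v,250],W[v,280])
E
```

```text
140 [ 0.794 -0.04  -0.002] [ 0.796  0.029 -0.009]
143 [ 0.782 -0.04   0.001] [ 0.784  0.029 -0.003]
146 [ 0.601 -0.018  0.564] [0.596 0.024 0.582]
149 [ 0.591 -0.017  0.577] [0.588 0.024 0.588]
152 [ 0.582 -0.017  0.586] [0.581 0.024 0.591]
155 [ 0.575 -0.016  0.587] [0.573 0.024 0.595]
158 [ 0.568 -0.016  0.589] [0.567 0.024 0.595]
161 [ 0.562 -0.016  0.59 ] [0.56  0.024 0.597]
164 [ 0.555 -0.016  0.591] [0.554 0.024 0.598]
167 [ 0.55  -0.016  0.587] [0.547 0.024 0.601]
170 [ 0.545 -0.016  0.583] [0.54  0.024 0.605]
173 [ 0.539 -0.016  0.58 ] [0.533 0.024 0.607]
176 [ 0.534 -0.016  0.577] [0.527 0.024 0.606]
179 [ 0.529 -0.016  0.569] [0.521 0.024 0.609]
182 [ 0.525 -0.017  0.558] [0.514 0.024 0.611]
80 [ 0.589 -0.01   0.583] [0.557 0.024 0.6  ]
85 [ 0.593 -0.002  0.582] [0.56  0.03  0.597]
90 [0.596 0.002 0.577] [0.561 0.031 0.586]
95 [0.599 0.008 0.573] [0.563 0.035 0.579]
100 [0.604 0.015 0.573] [0.562 0.036 0.567]
105 [0.608 0.021 0.57 ] [0.561 0.035 0.552]
110 [0.609 0.023 0.56 ] [0.559 0.034 0.535]
115 [0.61  0.024 0.548] [0.558 0.033 0.518]
120 [ 0.595 -0.001  0.487] [ 0.404 -0.167  0.107]
125 [ 0.596 -0.001  0.472] [ 0.502 -0.036  0.344]
130 [ 0.593 -0.006  0.445] [ 0.508 -0.027  0.343]
135 [ 0.594 -0.005  0.429] [ 0.51  -0.023  0.33 ]
140 [ 0.593 -0.007  0.407] [ 0.511 -0.02   0.313]
145 [ 0.595 -0.003  0.396] [ 0.508 -0.021  0.287]
```

Punnet over the mouth, long axis along the bin's width; the wrist housing (front at x≈0.61) clears the open lid's edge (x≈0.636). Lowering.

play_rows(motion=[{"x": 10,"y": 0,"z": 2,"wx": 0,"wy": 0,"wz": 0,"jaw": 0},{"x": 30,"y": 0,"z": 2,"wx": 0,"wy": 0,"wz": 0,"jaw": 0},{"x": 52,"y": 0,"z": 2,"wx": 0,"wy": 0,"wz": 0,"jaw": 0},{"x": 74,"y": 0,"z": 2,"wx": 0,"wy": 0,"wz": 0,"jaw": 0},{"x": 96,"y": 0,"z": 2,"wx": 0,"wy": 0,"wz": 0,"jaw": 0},{"x": 116,"y": 0,"z": 2,"wx": 0,"wy": 0,"wz": 0,"jaw": 0},{"x": 132,"y": 0,"z": 2,"wx": 0,"wy": 0,"wz": 0,"jaw": 0},{"x": 140,"y": 0,"z": 2,"wx": 0,"wy": 0,"wz": 0,"jaw": 0}])

```text
clock: 18.85
eef_pos: [0.5654, -0.0288, 0.1176]
orientation: [0.312, 1.567, -1.1]
ft_force: [0.3, 0.3, -0.2]
width: 0.717
```

play_rows(motion=[{"x": 5,"y": 0,"z": 0,"wx": 0,"wy": 0,"wz": 0,"jaw": 0},{"x": 10,"y": 0,"z": 0,"wx": 0,"wy": 0,"wz": 0,"jaw": 0},{"x": 10,"y": 0,"z": 0,"wx": 0,"wy": 0,"wz": 0,"jaw": 0}])

```text
clock: 19.15
eef_pos: [0.5665, -0.0291, 0.1093]
orientation: [0.758, 1.565, -0.655]
ft_force: [-0.2, 0.1, -0.2]
width: 0.717
```

```bash
python3 - <<'E'
from h import *
plan(binp(-.022,0,.108),toolR(9.1))
s,W=snap('scene','s11.png');f=s['frame'][80:280,160:360,::-1];cv2.imwrite('pics/s11c.png',cv2.resize(f,(600,600)))
E
```

```text
t 19.15 pos [ 0.5665 -0.0291  0.1093] q [-0.07  0.44  1.79 -0.    0.91 -0.23] w 0.717 F [-0.24  0.07 -0.23]
  shift [ 1.3 -1.4  0.8] turn [-0.06  0.23 -0.21] rows>= 1.0
```

View pics/s11c.png

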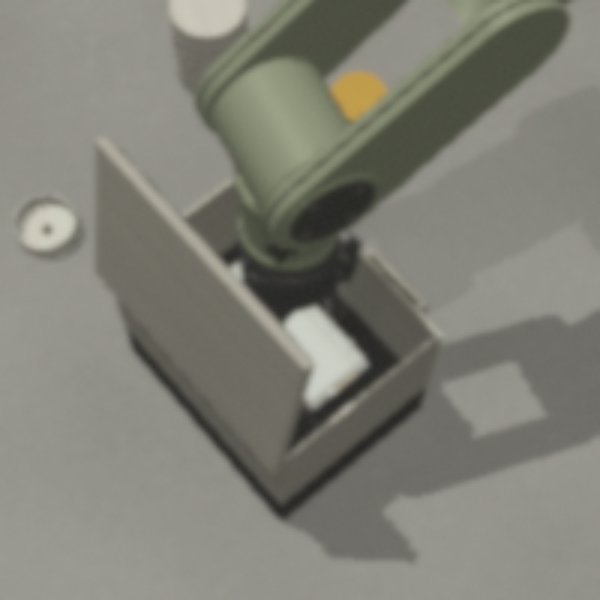

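Punnet is inside the bin (crop 325,355), with no contact. Lowering a bit more, then opening part way.

play_rows(motion=[{"x": 4,"y": 0,"z": 0,"wx": 0,"wy": 0,"wz": 0,"jaw": 0},{"x": 8,"y": 0,"z": 0,"wx": 0,"wy": 0,"wz": 0,"jaw": 0},{"x": 8,"y": 0,"z": 0,"wx": 0,"wy": 0,"wz": 0,"jaw": 0.55},{"x": 8,"y": 0,"z": 0,"wx": 0,"wy": 0,"wz": 0,"jaw": 0.65},{"x": 8,"y": 0,"z": 0,"wx": 0,"wy": 0,"wz": 0,"jaw": 0.7},{"x": 8,"y": 0,"z": 0,"wx": 0,"wy": 0,"wz": 0,"jaw": 0.7},{"x": 8,"y": 0,"z": 0,"wx": 0,"wy": 0,"wz": 0,"jaw": 0.7}])

```text
clock: 19.9
eef_pos: [0.5689, -0.0291, 0.1019]
orientation: [1.115, 1.56, -0.299]
ft_force: [7.3, 1.6, -2.2]
width: 0.85
```

play_rows(motion=[{"x": -6,"y": 0,"z": 0,"wx": 0,"wy": 0,"wz": 0,"jaw": 0.7},{"x": -20,"y": 0,"z": 0,"wx": 0,"wy": 0,"wz": 0,"jaw": 0.7},{"x": -45,"y": 0,"z": 0,"wx": 0,"wy": 0,"wz": 0,"jaw": 0.7},{"x": -75,"y": 0,"z": 0,"wx": 0,"wy": 0,"wz": 0,"jaw": 0.7},{"x": -105,"y": 0,"z": 0,"wx": 0,"wy": 0,"wz": 0,"jaw": 0.7},{"x": -140,"y": 0,"z": 0,"wx": 0,"wy": 0,"wz": 0,"jaw": 0.7},{"x": -175,"y": 0,"z": 0,"wx": 0,"wy": 0,"wz": 0,"jaw": 0.7},{"x": -200,"y": 0,"z": 0,"wx": 0,"wy": 0,"wz": 0,"jaw": 0.7}])

```text
clock: 20.7
eef_pos: [0.5655, -0.0286, 0.3038]
orientation: [0.858, 1.564, -0.555]
ft_force: [-0.3, -0.4, -0.2]
width: 0.848
```

```bash
python3 - <<'E'
from h import *
plan(binp(-.03,0,.42),toolR(9.1)); plan(binp(.135,0,.42),toolR(9.1))
s,W=snap('scene','s12.png');f=s['frame'][80:280,160:360,::-1];cv2.imwrite('pics/s12c.png',cv2.resize(f,(600,600)))
E
```

```text
t 20.70 pos [ 0.5655 -0.0286  0.3038] q [-0.07  0.28  1.51 -0.    1.35 -0.23] w 0.848 F [-0.26 -0.41 -0.24]
  shift [-116.2   -7.9    2.1] turn [-0.06  0.26 -0.3 ] rows>= 3.0
t 20.70 pos [ 0.5655 -0.0286  0.3038] q [-0.07  0.28  1.51 -0.    1.35 -0.23] w 0.848 F [-0.26 -0.41 -0.24]
  shift [-115.4  157.1    1.9] turn [-0.06  0.26 -0.3 ] rows>= 4.0
```

View pics/s12c.png

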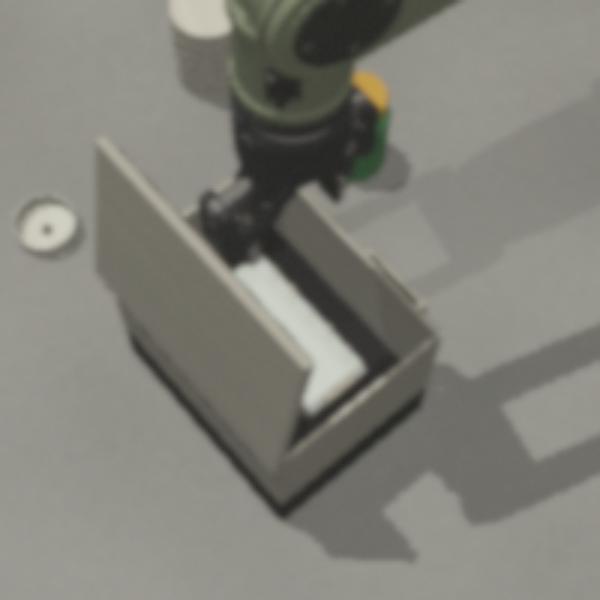

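The punnet lies inside the bin (crop 305,335) and the gripper is clear. Next I raise with jaws shut and go over the lid's edge to its back.

play_rows(motion=[{"x": -25,"y": -2,"z": 0,"wx": 0,"wy": 0,"wz": 0,"jaw": -1},{"x": -60,"y": -5,"z": 1,"wx": 0,"wy": 0,"wz": 0,"jaw": -1},{"x": -95,"y": -8,"z": 2,"wx": 0,"wy": 0,"wz": 0,"jaw": -1},{"x": -120,"y": -8,"z": 2,"wx": 0,"wy": 0,"wz": 0,"jaw": -1},{"x": -125,"y": -8,"z": 2,"wx": 0,"wy": 0,"wz": 0,"jaw": -1},{"x": -125,"y": -8,"z": 2,"wx": 0,"wy": 0,"wz": 0,"jaw": -1}])

```text
clock: 21.35
eef_pos: [0.5574, -0.0314, 0.4261]
orientation: [0.694, 1.566, -0.719]
ft_force: [-0.1, -0.1, -1.4]
width: 0.004
```

```bash
python3 - <<'E'
from h import *
plan(binp(.14,0,.425),toolR(9.1))
E
```

```text
t 21.35 pos [ 0.5574 -0.0314  0.4261] q [-0.08  0.24  1.26 -0.    1.64 -0.23] w 0.004 F [-0.06 -0.09 -1.43]
  shift [ 1.7e+00  1.7e+02 -1.0e-01] turn [-0.06  0.23 -0.19] rows>= 4.0
```

play_rows(motion=[{"x": 0,"y": 15,"z": 0,"wx": 0,"wy": 0,"wz": 0,"jaw": -1},{"x": 0,"y": 45,"z": 0,"wx": 0,"wy": 0,"wz": 0,"jaw": -1},{"x": 0,"y": 80,"z": 0,"wx": 0,"wy": 0,"wz": 0,"jaw": -1},{"x": 0,"y": 115,"z": 0,"wx": 0,"wy": 0,"wz": 0,"jaw": -1},{"x": 0,"y": 145,"z": 0,"wx": 0,"wy": 0,"wz": 0,"jaw": -1},{"x": 0,"y": 165,"z": 0,"wx": 0,"wy": 0,"wz": 0,"jaw": -1},{"x": 0,"y": 170,"z": 0,"wx": 0,"wy": 0,"wz": 0,"jaw": -1},{"x": 0,"y": 170,"z": 0,"wx": 0,"wy": 0,"wz": 0,"jaw": -1}])

```text
clock: 22.15
eef_pos: [0.7256, -0.0046, 0.4238]
orientation: [-0.534, 1.567, -1.947]
ft_force: [-0.1, 0.8, -0.4]
width: 0.001
```

```bash
python3 - <<'E'
from h import *
plan(binp(.14,0,.335),toolR(9.1))
s,W=snap('scene','s13.png');f=s['frame'][30:280,110:360,::-1];cv2.imwrite('pics/s13c.png',cv2.resize(f,(600,600)))
E
```

```text
t 22.15 pos [ 0.7256 -0.0046  0.4238] q [-0.02  0.56  0.77 -0.    1.82 -0.18] w 0.001 F [-0.08  0.82 -0.36]
  shift [88.8 -0.2 -0.3] turn [-0.05  0.18  0.1 ] rows>= 2.0
```

View pics/s13c.png

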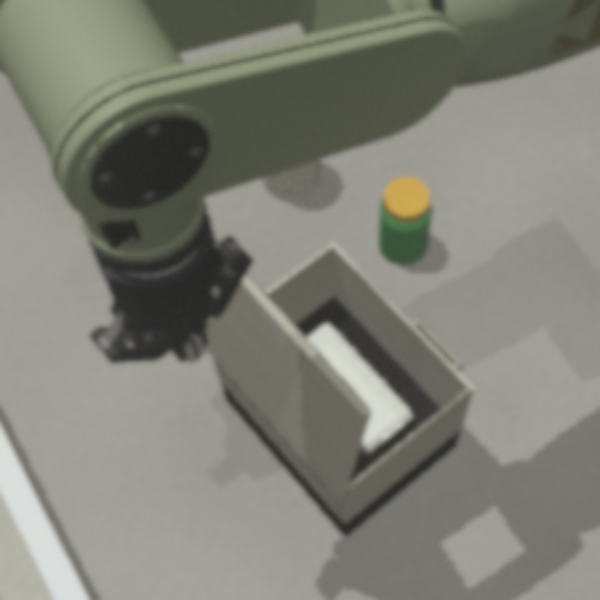

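The gripper is now behind the open lid (knuckle at 240,270 in the crop, lid edge at 250,290). Lowering, then pulling forward.

play_rows(motion=[{"x": 15,"y": 0,"z": 0,"wx": 0,"wy": 0,"wz": 0,"jaw": -1},{"x": 40,"y": 0,"z": 0,"wx": 0,"wy": 0,"wz": 0,"jaw": -1},{"x": 65,"y": 0,"z": 0,"wx": 0,"wy": 0,"wz": 0,"jaw": -1},{"x": 85,"y": 0,"z": 0,"wx": 0,"wy": 0,"wz": 0,"jaw": -1},{"x": 89,"y": 0,"z": 0,"wx": 0,"wy": 0,"wz": 0,"jaw": -1},{"x": 89,"y": 0,"z": 0,"wx": 0,"wy": 0,"wz": 0,"jaw": -1}])

```text
clock: 22.8
eef_pos: [0.7247, -0.0052, 0.3382]
orientation: [0.543, 1.566, -0.87]
ft_force: [0.5, -0.3, 0.2]
width: -0.003
```

play_rows(motion=[{"x": 0,"y": -8,"z": 0,"wx": 0,"wy": 0,"wz": 0,"jaw": -1},{"x": 0,"y": -20,"z": 0,"wx": 0,"wy": 0,"wz": 0,"jaw": -1},{"x": 0,"y": -32,"z": 0,"wx": 0,"wy": 0,"wz": 0,"jaw": -1},{"x": 2,"y": -44,"z": 0,"wx": 0,"wy": 0,"wz": 0,"jaw": -1},{"x": 4,"y": -56,"z": 0,"wx": 0,"wy": 0,"wz": 0,"jaw": -1},{"x": 6,"y": -68,"z": 0,"wx": 0,"wy": 0,"wz": 0,"jaw": -1},{"x": 9,"y": -80,"z": 0,"wx": 0,"wy": 0,"wz": 0,"jaw": -1},{"x": 12,"y": -92,"z": 0,"wx": 0,"wy": 0,"wz": 0,"jaw": -1}])

```text
clock: 23.6
eef_pos: [0.6343, -0.0196, 0.3276]
orientation: [0.968, 1.563, -0.446]
ft_force: [1.1, 0.6, -0.1]
width: -0.003
```

```bash
python3 - <<'E'
from h import *
plan(binp(-.03,0,.315),toolR(9.1))
s,W=snap('scene','s14.png');f=s['frame'][30:280,110:360,::-1];cv2.imwrite('pics/s14c.png',cv2.resize(f,(600,600)))
E
```

```text
t 23.60 pos [ 0.6343 -0.0196  0.3276] q [-0.05  0.38  1.29 -0.    1.46 -0.2 ] w -0.003 F [ 1.13  0.57 -0.13]
  shift [ 12.1 -77.9  -0.4] turn [-0.07  0.26 -0.38] rows>= 2.0
```

View pics/s14c.png

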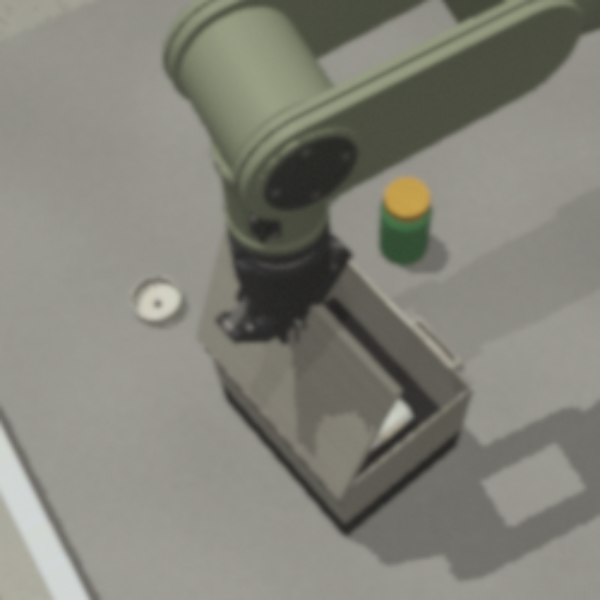

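Lid is being pushed forward. Continuing.

play_rows(motion=[{"x": 2,"y": -10,"z": 0,"wx": 0,"wy": 0,"wz": 0,"jaw": -1},{"x": 5,"y": -20,"z": 0,"wx": 0,"wy": 0,"wz": 0,"jaw": -1},{"x": 8,"y": -32,"z": 0,"wx": 0,"wy": 0,"wz": 0,"jaw": -1},{"x": 12,"y": -44,"z": 0,"wx": 0,"wy": 0,"wz": 0,"jaw": -1},{"x": 16,"y": -56,"z": 0,"wx": 0,"wy": 0,"wz": 0,"jaw": -1},{"x": 20,"y": -68,"z": 0,"wx": 0,"wy": 0,"wz": 0,"jaw": -1},{"x": 22,"y": -80,"z": 0,"wx": 0,"wy": 0,"wz": 0,"jaw": -1},{"x": 22,"y": -88,"z": 0,"wx": 0,"wy": 0,"wz": 0,"jaw": -1}])

```text
clock: 24.45
eef_pos: [0.5472, -0.0335, 0.3038]
orientation: [0.736, 1.565, -0.677]
ft_force: [-0.5, 0.6, 0.1]
width: -0.002
```

```bash
python3 - <<'E'
from h import *
plan(binp(-.03,0,.315),toolR(9.1))
s,W=snap('scene','s15.png');f=s['frame'][30:280,110:360,::-1];cv2.imwrite('pics/s15c.png',cv2.resize(f,(600,600)))
E
```

```text
t 24.45 pos [ 0.5472 -0.0335  0.3038] q [-0.08  0.25  1.55 -0.    1.34 -0.24] w -0.002 F [-0.48  0.55  0.14]
  shift [-11.2  10.4  -0.4] turn [-0.07  0.23 -0.21] rows>= 1.0
```

View pics/s15c.png

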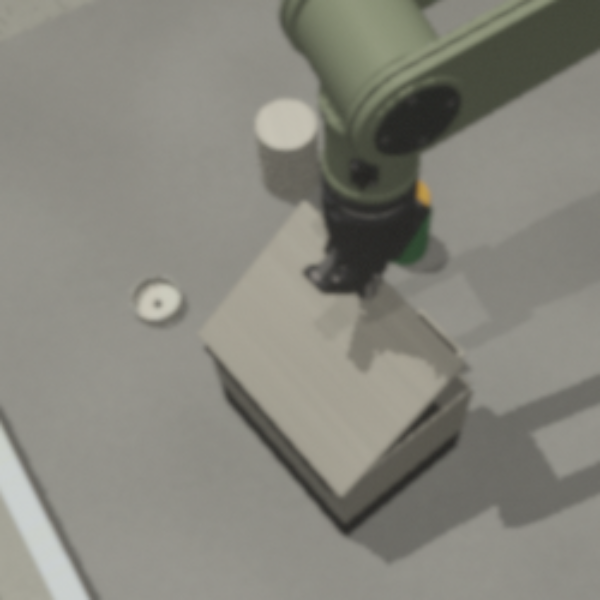

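The lid is falling shut on its own. Backing off upwards and waiting.

play_rows(motion=[{"x": -10,"y": 0,"z": 0,"wx": 0,"wy": 0,"wz": 0,"jaw": -1},{"x": -30,"y": -10,"z": 0,"wx": 0,"wy": 0,"wz": 0,"jaw": -1},{"x": -55,"y": -30,"z": 0,"wx": 0,"wy": 0,"wz": 0,"jaw": -1},{"x": -70,"y": -60,"z": 0,"wx": 0,"wy": 0,"wz": 0,"jaw": -1},{"x": -70,"y": -100,"z": 0,"wx": 0,"wy": 0,"wz": 0,"jaw": -1},{"x": -70,"y": -135,"z": 0,"wx": 0,"wy": 0,"wz": 0,"jaw": -1},{"x": -70,"y": -150,"z": 0,"wx": 0,"wy": 0,"wz": 0,"jaw": -1},{"x": -70,"y": -150,"z": 0,"wx": 0,"wy": 0,"wz": 0,"jaw": -1}])

```text
clock: 25.3
eef_pos: [0.3991, -0.0568, 0.3742]
orientation: [0.915, 1.563, -0.499]
ft_force: [-0.1, 0.3, 0.4]
width: -0.003
```

play_rows(motion=[{"x": 0,"y": 0,"z": 0,"wx": 0,"wy": 0,"wz": 0,"jaw": -1},{"x": 0,"y": 0,"z": 0,"wx": 0,"wy": 0,"wz": 0,"jaw": -1},{"x": 0,"y": 0,"z": 0,"wx": 0,"wy": 0,"wz": 0,"jaw": -1},{"x": 0,"y": 0,"z": 0,"wx": 0,"wy": 0,"wz": 0,"jaw": -1},{"x": 0,"y": 0,"z": 0,"wx": 0,"wy": 0,"wz": 0,"jaw": -1}])

```text
clock: 25.8
eef_pos: [0.4001, -0.0566, 0.3726]
orientation: [0.609, 1.566, -0.804]
ft_force: [-0.8, 0.0, 0.1]
width: -0.002
```

```bash
python3 - <<'E'
from h import *
np.set_printoptions(precision=4,suppress=True)
s,W=snap('scene','s16.png')
z=W[...,2];a=W[...,0];b=W[...,1]
m=(z>.14)&(z<.25)&(a>.47)&(a<.70)&(abs(b)<.16)
P=W[m]; A=np.c_[P[:,:2],np.ones(len(P))]; c=np.linalg.lstsq(A,P[:,2],rcond=None)[0]
print('lid plane slope',c,len(P),np.median(P,0))
m=(z>.085)&(z<.13)&(a<.45)&(a>.3)&(b<-.1)&(b>-.25); P=W[m]; print('jar top',np.median(P,0),P.max(0))
m=(z>.09)&(z<.13)&(b<-.29)&(b>-.41)&(a>.4)&(a<.52); P=W[m]; print('can',cv2.minAreaRect((P[:,:2]*1000).astype(np.float32)),len(P))
print(read_state()['clock'],read_state()['ft_force'])
cv2.imwrite('pics/s16c.png',s['frame'][:,:,::-1])
E
```

```text
lid plane slope [-0.0088 -0.0163  0.1858] 6816 [ 0.5862 -0.0181  0.1819]
jar top [ 0.395  -0.1834  0.1089] [ 0.42   -0.1581  0.1147]
can ((460.2726745605469, -348.1133728027344), (74.61927032470703, 71.980712890625), 57.20221710205078) 522
25.85 [-0.0772  0.3224 -0.1817]
```

View pics/s16.png

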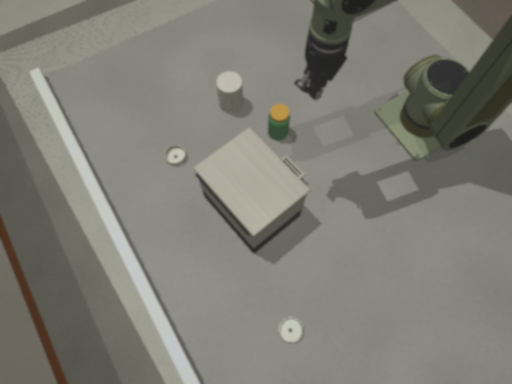

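The lid is shut flat (251,182) at z ≈ 0.182. The jar stands at (279,121); the can (230,90) and tealights (176,155 and 290,330) are where they started. Handing in.

```bash
python3 -c "
from station import order; print(order.close_job())"
```

```text
the job is handed in; nothing more can be done
None
```

The job is done and handed in at about 26 s of the 72 s allowed; the interface gave no verdict.

**What I did:**
- I lifted the jar off the lid and set it down upright on the panel, in front of the bin on its right.
- I pressed the pedal with closed, tilted fingers until the lid sprang open, then let it go.
- I put the punnet in lengthwise along the bin's width and released it just above the inner floor.
- I pushed the lid from behind until it fell shut.

**Last checks:**
- **Lid:** flat, with its surface at 0.182 m, the shut height. The plane fit showed a slope of less than 0.02 rad.
- **Jar:** its top measured 0.109 m, so it is standing on the panel, and it looked upright.
- **Can:** it measured within about 1 mm of its start position.
- **Tealights:** compared by eye in the picture only; they are at the same pixels as at the start.
- **Robot:** raised well clear in front of the bin, and the wrist force read close to zero.
- **Punnet:** seen lying in the bin after I let go. I could not see it again once the lid was shut.

**Contacts:**
- While I was opening the jaws in the bin, the wrist read about 7 N, probably a finger back against the front wall.
- While I was setting the jar down, the wrist read about 15 N.

Both are well under the limits.

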